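Stock the condiment box and set its tally sliders

TASK

Open the lid of the condiment box right back until it rests on its stop and leave it open, then stand every sauce jar upright in the red bay and every tea carton upright in the yellow bay. Set each slider of the tally board to the tick for the number of items of its colour in the box: red for jars, yellow for cartons. Leave the ketchup bottle, the scanner and the cocoa carton where they are.

Things in the scene. Friction and masses are not known exactly. Their poses are not given: they have to be found in the camera images.
- box: white condiment box, fixed to the counter, 200 mm (its x) by 275 mm (its y) by 85 mm tall, walls, floor and divider 5 mm thick; origin at the centre of its underside, -x is its front with the red and yellow patches, +x the hinge side. A full-height divider along its x at y = 0 makes two bays, each 190 mm by 132 mm inside
- bay_red (a point): centre of the inner floor of the red-floored bay (+y half of the box), 5 mm above the counter, axes as the box; the jars go here
- bay_yellow (a point): centre of the inner floor of the yellow-floored bay (-y half of the box), 5 mm above the counter, axes as the box; the tea cartons go here
- lid (a joint): angle of the blue lid (200 by 275 by 8 mm, 0.25 kg): 0 shut, grows as its front edge lifts, hard stop at 1.95 rad, leaning back past upright. The hinge is free: the lid drops shut if let go before about 1.5 rad and falls back to its stop beyond about 1.65 rad
- lid_hinge (a point): middle of the hinge line, on the box's +x top edge, 86 mm above the counter; the hinge line runs along the box's y; the frame turns with the lid
- lid_handle (a point): middle of the lid's round steel bar handle (11 mm thick, 100 mm long, along the box's y), standing 35 mm off the lid's upper face, 186 mm in front of the hinge; with the lid shut it is 129 mm above the counter. The frame turns with the lid: its x and y are the lid's, z is off the lid's upper face
- tally: aluminium tally board fixed to the counter, 200 (its x) by 170 (y) by 20 mm tall, origin at the centre of its underside. Two tracks along its x, at y = +42 mm (red) and -42 mm (yellow). Beside each, six ticks 24 mm apart, at x = -60, -36, -12, 12, 36, 60 mm, stand for 0 to 5 and have that many dots beside them; a coloured patch lies past 5
- red_slider (a joint): position of the red slider along its track in m: 0 at tick 0 (end nearest the robot), 0.024 per tick, 0.12 at tick 5; grows towards the board's +x; about 1.5 N of friction, stays where it is left
- yellow_slider (a joint): position of the yellow slider along its track in m: as for the red slider
- red_knob (a point): centre of the top of the red slider's grip, a block 22 mm by 22 mm by 35 mm tall with a black centre line across its top, standing on the board, its top about 56 mm above the counter; axes as the board
- yellow_knob (a point): centre of the top of the yellow slider's grip: as the red one
- jar1: squat red sauce jar with a red cap and paper label, 44 mm diameter, 60 mm tall (41 mm diameter over the top 14 mm, the cap), heavy-based, about 0.2 kg; origin at the centre of its underside, z up its axis; stands on the counter; there are one to three jars, absent ones read None
- jar2: squat red sauce jar with a red cap and paper label, 44 mm diameter, 60 mm tall (41 mm diameter over the top 14 mm, the cap), heavy-based, about 0.2 kg; origin at the centre of its underside, z up its axis; stands on the counter; there are one to three jars, absent ones read None
- jar3: squat red sauce jar with a red cap and paper label, 44 mm diameter, 60 mm tall (41 mm diameter over the top 14 mm, the cap), heavy-based, about 0.2 kg; origin at the centre of its underside, z up its axis; stands on the counter; there are one to three jars, absent ones read None
- tea1: yellow tea carton with a green band, rigid, 42 mm (its x) by 46 mm (its y) by 60 mm tall, about 0.12 kg; origin at the centre of its underside, z up; stands on the counter; there are two or three cartons, absent ones read None
- tea2: yellow tea carton with a green band, rigid, 42 mm (its x) by 46 mm (its y) by 60 mm tall, about 0.12 kg; origin at the centre of its underside, z up; stands on the counter; there are two or three cartons, absent ones read None
- tea3: yellow tea carton with a green band, rigid, 42 mm (its x) by 46 mm (its y) by 60 mm tall, about 0.12 kg; origin at the centre of its underside, z up; stands on the counter; there are two or three cartons, absent ones read None
- ketchup: tall red squeeze bottle with white cap, 64 mm diameter, 170 mm tall, a bystander: leave alone; origin at the centre of its underside
- scanner: black handheld stock scanner lying flat, 150 by 70 by 22 mm, a bystander: leave alone; origin at the centre of its underside
- cocoa: red cocoa carton, 70 by 120 by 100 mm, a bystander: leave alone; origin at the centre of its underside

How it is judged:
By the outcome, as a careful person would: the job done as asked, in the order asked, and still so for the second after the job is handed in, with the robot touching nothing.
Of jar1, jar2, jar3 only 1 to 3 are there at a start; the rules pass over those that are not, and their reading is None.
Of tea1, tea2, tea3 only 2 to 3 are there at a start; the rules pass over those that are not, and their reading is None.
At some moment in a run one of jar1, jar2, jar3 may be knocked a few centimetres aside while the robot is not near it.
Once in a run the grip may slacken for a moment while it holds something.
It also fails if it takes over 210 s, if anything falls off the work surface, if the arm or the gripper's body presses on something with over 40 N, if the wrist force passes 120 N, or if a joint passes its speed limit or range.

ROBOT

A 6-joint arm with a two-finger parallel gripper is mounted at the origin on the work surface. World frame = base frame: x ahead of the robot, y to its left, z up, the work surface at z = 0. Lengths are in m, angles in rad, forces in N, time in s.
With the tool pointing down it reaches from about 0.225 to 0.875 m from the base axis. Payload 3.4 kg.
Tool frame: the origin (TCP) lies on the mounting face of the last link; the fingertips stand 173 mm ahead of it and the grasp point (between the pads) lies 155 mm ahead of it; z points along the fingers, y is the line along which they close (so a half turn about z gives the same grasp; the last joint's range is limited). The gripper opens to 85 mm and grips with 20 to 120 N. Pads are 22 mm wide; open, the fingers measure 114 mm over their backs; the gripper's body (76 mm by 85 mm) begins 54 mm behind the grasp point. The pads swing forward as they close: fully open they stand 13 mm farther back than shut.
Start: joints at [1.096, 0.276, 1.505, -0, 1.361, -0.121], TCP at [0.199, 0.539, 0.405] pointing down, gripper open.
Joint ranges: [-2.89, 2.89], [-0.75, 2.08], [0.22, 2.7], [-1.18, 4.32], [0.11, 2.71], [-2.7, 2.7]. Speed limits (rad/s): [2.57, 2.57, 3.14, 3.14, 3.14, 3.14].

INTERFACE

Orientations are given as a unit quaternion [w, x, y, z].
In Python, from rig import manip gives the robot as it stands.
- The arm moves only by the tool carry_out, never from a script. Its arguments are lists of equal length, an entry for each row: "linear": the shift along the world's x, y, z each as a share of 500 mm, from -1 to 1, a list of three; "angular": the turn, a rotation vector about the world's x, y, z each as a share of 0.08 rad, from -1 to 1, a list of three; "hand": the opening, from 0 (shut) to 1 (fully open). In form: {"linear": [[x, y, z], ...], "angular": [[rx, ry, rz], ...], "hand": [hand, ...]}. A call has 1 to 8 rows; each row shifts and turns the commanded pose from where the row before left it; what a row does not reach is not made up. A row lasts 1/12 s, in which the tool goes at most 41.7 mm and 7.16 degrees, less where a joint would pass 70% of its speed; a pose out of reach is approached as far as the arm can. A call with a number of a shift or a turn outside -1 to 1 is refused whole. A call with a gripper value outside its range is refused whole. The fingers move at their own pace and stop on an object; "force" is the grip in N (left out, the last holds). Time passes only in rows, so rows that do not move let the fingers close. It gives the time, the measured TCP pose, the force, the opening and the grip force at its end, in the units of the state.
- manip.get_state(): the state, without advancing time (a new reading comes with each control period).
- manip.get_image(name): name is "scene" or "top" or "wrist"; returns the picture (400x640x3 uint8, red, green, blue); there is no depth.
- manip.camera_params(name): a dict with "fx", "fy", "cx", "cy" (pixels), "k1" (the pictures are not rectified: a ray, as slopes to the right and down, at radius r is drawn at 1 + k1 r^2 times it, then the intrinsics apply), "view" (4x4, takes a point from world to camera coordinates); the wrist camera has in their place "hand_eye" (4x4, takes a point from camera to tool coordinates, whose origin is the TCP and whose axes are the flange's). Camera axes: x right, y down, z forward; pixel columns grow to the right and rows downward; lengths in m; the calibration is good to about 2 mm. A picture is of the moment at which its call begins: read the wrist's pose just before it. camera_params takes no time and is no camera call.
- manip.sign_off(): hands the job in; it is judged then, once.
The state is a dict: "clock": time; "qpos": joint angles; "qd": joint speeds; "effort": joint torques, N m; "position": TCP position; "ee_rot": TCP orientation; "contact_force": force on the tool from outside, world axes, zero at the start; "moment": the same for the moment, N m; "width": finger opening in m; "gripper_force": force on a finger pad.
Only numpy, scipy, OpenCV 4.12 (cv2) and the standard library are available. Lean on these libraries where they do the work, as an engineer would, in place of code of your own. Each camera call takes 0.05 s, during which the arm holds its last target. There are 200 camera calls.

## Working session

There is one attempt and no reset: what is moved stays moved. The work goes in short steps, Python scripts to look and compute and a tool call to move; the robot and the scene stay as the last step left them, time stands still between calls to the robot, and variables do not carry over. Pictures are saved under pics/ and viewed, at most 14 in all, crops included, and the job is handed in when it is done.

Besides the shell and the picture viewer there is one more tool, called after "Call:" as name(argument=value, ...) on one line, values as JSON. carry_out: Moves the arm, as the interface text tells. Its arguments: {"type":"object","properties":{"linear":{"type":"array"},"angular":{"type":"array"},"hand":{"type":"array"},"force":{"type":"number"}},"required":["linear","angular","hand"]}

```bash
ls; mkdir -p pics; python3 - <<'E'
from rig import manip
import cv2,json
s=manip.get_state();print(s)
for n in("scene","top"):
    im=manip.get_image(n);cv2.imwrite(f"pics/{n}0.png",im[:,:,::-1])
for n in("scene","top","wrist"):print(n,manip.camera_params(n))
E
```

```text
pics
{'clock': 0.0, 'qpos': array([ 1.09601888e+00,  2.76630301e-01,  1.50617887e+00,  2.12961790e-06,
        1.36067253e+00, -1.21000476e-01]), 'qd': array([ 0.0008484 ,  0.00105086,  0.00056854,  0.00063556, -0.00291602,
       -0.00109808]), 'effort': array([-1.31092856e-04, -4.16769826e+01, -2.45803410e+01, -4.87973994e-04,
        1.11842790e-02, -5.99075605e-06]), 'position': array([0.19911152, 0.53919763, 0.40380104]), 'ee_rot': array([-2.78215300e-04,  1.75967611e-01,  9.84395504e-01, -9.02618385e-04]), 'contact_force': array([0.46925817, 0.18756539, 0.0512316 ]), 'moment': array([-0.02952683, -0.03141055,  0.01442067]), 'gripper_force': 0.0, 'width': 0.08523065194854137}
scene {'fx': 460.66299436838125, 'fy': 460.66299436838125, 'cx': 327.8849261300983, 'cy': 196.0730966610212, 'k1': 0.008439442344205043, 'view': array([[ 0.25950076,  0.96563855, -0.01419667, -0.13188286],
       [ 0.72250233, -0.20387398, -0.6606253 , -0.35597796],
       [-0.64081959,  0.16117564, -0.75058155,  1.64517668],
       [ 0.        ,  0.        ,  0.        ,  1.        ]])}
top {'fx': 376.8222
[... 161 characters left out ...]
.01121443, -0.02771327],
       [-0.99323383,  0.02223739, -0.11398269,  0.61170529],
       [ 0.11369421, -0.01383631, -0.99341944,  1.13762823],
       [ 0.        ,  0.        ,  0.        ,  1.        ]])}
wrist {'fx': 315.4903637083812, 'fy': 315.4903637083812, 'cx': 324.96861250146276, 'cy': 198.60637445575324, 'k1': -0.04589435959993933, 'hand_eye': array([[-2.32995607e-04, -9.63342190e-01, -2.68275552e-01,
         6.91866120e-02],
       [ 9.99999710e-01, -3.00825902e-05, -7.60470754e-04,
        -1.04748460e-03],
       [ 7.24523138e-04, -2.68275651e-01,  9.63341918e-01,
         3.13391594e-02],
       [ 0.00000000e+00,  0.00000000e+00,  0.00000000e+00,
         1.00000000e+00]])}
```

```bash
python3 - <<'E'
import cv2
for n in("scene","top"):
    im=cv2.imread(f"pics/{n}0.png");cv2.imwrite(f"pics/{n}0b.png",cv2.resize(im,(800,500),interpolation=cv2.INTER_CUBIC))
E
```

```text
(no output)
```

View pics/scene0b.png

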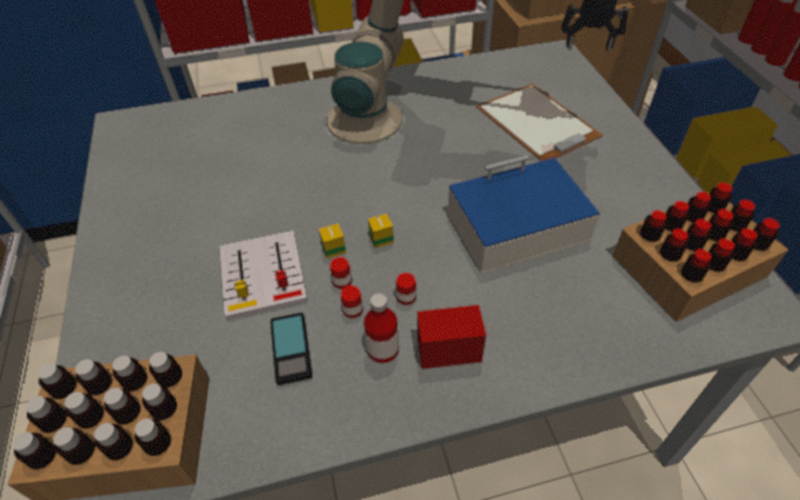

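View pics/top0b.png

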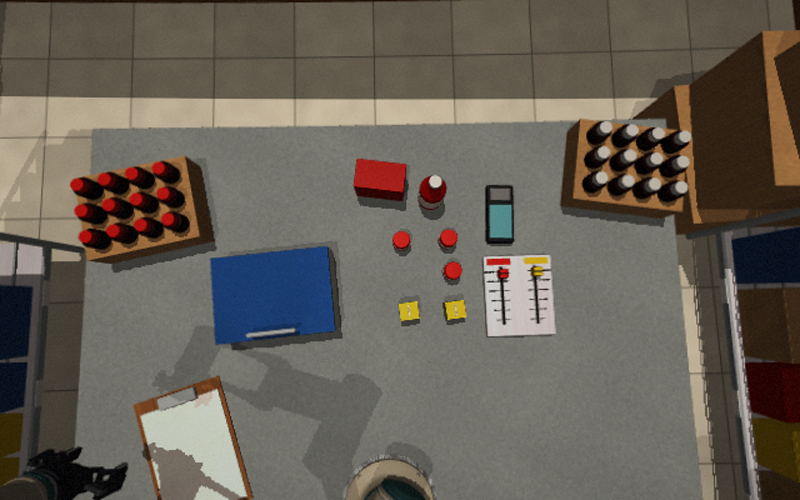

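The scene has 3 jars and 2 tea cartons. The box is at the left with its lid shut, and both sliders are near the far end. I'll take a closer look and measure.

```bash
cat > h.py <<'E'
from rig import manip
import numpy as np, cv2
from scipy.spatial.transform import Rotation as R
def ray(n,px,st=None):
    p=manip.camera_params(n)
    d=(np.asarray(px,float)-[p['cx'],p['cy']])/[p['fx'],p['fy']]
    u=d.copy()
    for _ in range(20): u=d/(1+p['k1']*(u@u))
    v=np.r_[u,1]
    if n=='wrist':
        H=p['hand_eye'];q=st['ee_rot'];Rt=R.from_quat(q,scalar_first=True).as_matrix()
        return Rt@H[:3,3]+st['position'],Rt@H[:3,:3]@v
    V=p['view'];return -V[:3,:3].T@V[:3,3],V[:3,:3].T@v
def w(n,px,z,st=None):
    o,d=ray(n,px,st);return o+d*(z-o[2])/d[2]
def proj(n,P,st=None):
    p=manip.camera_params(n);P=np.asarray(P,float)
    if n=='wrist':
        T=np.eye(4);T[:3,:3]=R.from_quat(st['ee_rot'],scalar_first=True).as_matrix();T[:3,3]=st['position']
        V=np.linalg.inv(T@p['hand_eye'])
    else:V=p['view']
    c=V[:3,:3]@P+V[:3,3];u=c[:2]/c[2];u=u*(1+p['k1']*(u@u));return u*[p['fx'],p['fy']]+[p['cx'],p['cy']]
def blobs(im,lo,hi,amin=30):
    hsv=cv2.cvtColor(im,cv2.COLOR_RGB2HSV);m=cv2.inRange(hsv,np.array(lo),np.array(hi))
    if lo[0]==0: m|=cv2.inRange(hsv,np.array([172,lo[1],lo[2]]),np.array([180,hi[1],hi[2]]))
    k,l,s,c=cv2.connectedComponentsWithStats(m)
    return [(c[i],s[i],cv2.minAreaRect(np.argwhere(l==i)[:,::-1].astype(np.float32))) for i in range(1,k) if s[i][4]>=amin]
RED=((0,150,90),(8,255,255));YEL=((20,130,90),(34,255,255));BLU=((100,130,40),(125,255,255))
E
python3 - <<'E'
from h import *
im=cv2.imread('pics/top0.png')[:,:,::-1].copy()
for nm,c,z in(('red',RED,.06),('yel',YEL,.06),('blue',BLU,.094)):
    for b in blobs(im,*c):
        print(nm,b[0].round(1),b[1],np.round(b[2][2],1),np.round(b[2][1],1),w('top',b[0],z).round(4))
cv2.imwrite('pics/c1.png',cv2.resize(im[120:280,160:450,::-1],(800,441),interpolation=cv2.INTER_CUBIC))
E
```

```text
red [303.6 139.8] [283 127  42  27 896] 6.8 [39.8 22.4] [0.7952 0.0069 0.06  ]
red [126.1 133.9] [121 129  11  11  90] 45.0 [9.9 9.9] [0.8234 0.5491 0.06  ]
red [104.6 138.4] [100 134  10  10  85] 90.0 [9. 9.] [0.8103 0.6128 0.06  ]
red [ 82.8 142.7] [ 78 138  11  10  86] 90.0 [ 9. 10.] [0.7978 0.6766 0.06  ]
red [340.1 150.4] [336 141  10  19 101] 83.7 [18.1  8.2] [ 0.7592 -0.1055  0.06  ]
red [ 61.  147.3] [ 56 142  11  11  86] 45.0 [9.2 9.9] [0.7843 0.74   0.06  ]
red [354.4 150. ] [353 144   4  12  30] 90.0 [11.  3.] [ 0.7596 -0.1496  0.06  ]
red [130.  154.2] [125 149  11  11  88] 63.4 [ 9.4 10.3] [0.7596 0.5356 0.06  ]
red [108.2 158.7] [103 154  11  11  88] 26.6 [9.8 9.8] [0.7468 0.5997 0.06  ]
red [ 86.2 163.3] [ 81 159  11  10  87] 90.0 [ 9. 10.] [0.7337 0.6639 0.06  ]
red [ 64.4 168. ] [ 60 163  10  11  88] 90.0 [10.  9.] [0.7206 0.7269 0.06  ]
red [133.5 174.8] [128 170  11  10  85] 90.0 [ 9. 10.] [0.696  0.5233 0.06  ]
red [111.9 179.4] [107 174  11  11  87] 45.0 [9.9 9.2] [0.6831 0.5865 0.06  ]
red [ 89.9 184.1] [ 85 179  11  11  90] 45.0 [9.9 9.9] [0.67   0.6505 0.06  ]
red [ 67.7 188.7] [ 63 184  11  10  85] 0.0 [10.  9.] [0.6574 0.7144 0.06  ]
red [320.7 191.1] [314 185  14  13 150] 90.0 [12. 13.] [ 0.6336 -0.0423  0.06  ]
red [358.7 189.5] [352 184  14  13 137] 90.0 [12. 13.] [ 0.636  -0.1588  0.06  ]
red [398.5 209. ] [390 207  18   5  90] 90.0 [ 4. 17.] [ 0.5735 -0.2776  0.06  ]
red [361.8 215.9] [355 210  15  13 151] 90.0 [12. 14.] [ 0.5551 -0.1654  0.06  ]
yel [428.2 208. ] [419 206  19   5  93] 90.0 [ 4. 18.] [ 0.5747 -0.3679  0.06  ]
yel [430.2 216.5] [427 213   8   8  46] 0.0 [7. 7.] [ 0.5487 -0.3724  0.06  ]
yel [326.7 248.4] [319 241  17  16 209] 81.9 [14.3 15.4] [ 0.4598 -0.0563  0.06  ]
yel [364.1 247.4] [356 240  17  16 207] 81.9 [14.3 15.4] [ 0.4603 -0.1686  0.06  ]
blue [217.3 234.9] [ 168  197  100   78 6307] 83.9 [68.6 97.1] [0.5073 0.2616 0.094 ]
```

View pics/c1.png

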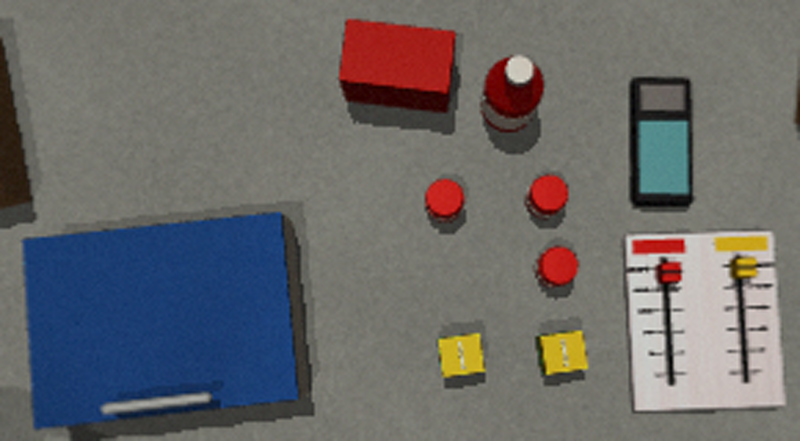

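```bash
python3 - <<'E'
from h import *
f=lambda x,y:(x/2.7586+160-.3,y/2.756+120-.3)
def q(name,pts,z):
    P=np.array([w('top',f(*p),z) for p in pts]);c=P.mean(0)
    ex=(P[0]+P[1]-P[2]-P[3]);ey=(P[0]+P[3]-P[1]-P[2])
    print(name,c.round(4),'yawx',np.degrees(np.arctan2(ex[1],ex[0])).round(2),'yawy-90',(np.degrees(np.arctan2(ey[1],ey[0]))-90).round(2),np.linalg.norm(ex[:2])/2,np.linalg.norm(ey[:2])/2)
q('lid',[(24,240),(281,212),(297,400),(37,427)],.094)
q('board',[(626,235),(772,232),(783,404),(635,411)],.02)
for p in((105,409),(210,398)):print('handle',w('top',f(*p),.131).round(4))
print('redknob',w('top',f(669,271),.056),'yelknob',w('top',f(745,267),.056))
print('ketchup',w('top',f(519,69),.17),w('top',f(510,125),0))
im=cv2.imread('pics/top0.png')[:,:,::-1].copy()
for b in blobs(im,*YEL,amin=150): 
    B=cv2.boxPoints(b[2]);P=np.array([w('top',p,.06) for p in B])[:,:2];d=P-np.roll(P,1,0)
    print('tea',P.mean(0),np.degrees(np.arctan2(d[:,1],d[:,0])),np.linalg.norm(d,axis=1))
E
```

```text
lid [0.5059 0.26   0.094 ] yawx 4.9 yawy-90 4.68 0.19783381700193145 0.2706937004541693
board [ 0.4923 -0.3334  0.02  ] yawx 0.23 yawy-90 0.67 0.19597366516775191 0.166305157398783
handle [0.4158 0.305  0.131 ]
handle [0.4238 0.2001 0.131 ]
redknob [ 0.5460675  -0.28841397  0.056     ] yelknob [ 0.54862643 -0.37235627  0.056     ]
ketchup [ 0.74783335 -0.119806    0.17      ] [ 0.72534867 -0.12266573  0.        ]
tea [ 0.45991506 -0.05628102] [   6.87939609  -83.27734921 -173.40065762   96.66429549] [0.04242698 0.04636252 0.04247393 0.04615507]
tea [ 0.46044815 -0.16872513] [   6.19964507  -83.25177667 -174.08321607   96.70292   ] [0.04241728 0.04650919 0.04245641 0.04629925]
```

Call:
carry_out(linear=[[0.0276,-0.0358,-0.0067],[0.0276,-0.0358,-0.0067],[0.0276,-0.0358,-0.0067],[0.0276,-0.0358,-0.0067],[0.0276,-0.0358,-0.0067],[0.0276,-0.0358,-0.0067],[0.0276,-0.0358,-0.0067],[0.0276,-0.0358,-0.0067]], angular=[[0,0,-0.884],[0,0,-0.884],[0,0,-0.884],[0,0,-0.884],[0,0,-0.884],[0,0,-0.884],[0,0,-0.884],[0,0,-0.884]], hand=[0.6,0.6,0.6,0.6,0.6,0.6,0.6,0.6], force=25)

```text
clock: 0.77
position: [0.31, 0.3952, 0.3774]
ee_rot: [-0.0, 0.445, 0.895, -0.0]
contact_force: [-0.0, -0.2, -0.2]
width: 0.0514
gripper_force: 0.0
```

Call:
carry_out(linear=[[0.0276,-0.0358,-0.0067],[0.0276,-0.0358,-0.0067],[0.0276,-0.0358,-0.0067],[0.0276,-0.0358,-0.0067],[0.0276,-0.0358,-0.0067],[0.0276,-0.0358,-0.0067],[0.0276,-0.0358,-0.0067],[0.0276,-0.0358,-0.0067]], angular=[[0,0,-0.884],[0,0,-0.884],[0,0,-0.884],[0,0,-0.884],[0,0,-0.884],[0,0,-0.884],[0,0,-0.884],[0,0,-0.884]], hand=[0.6,0.6,0.6,0.6,0.6,0.6,0.6,0.6])

```text
clock: 1.43
position: [0.4204, 0.252, 0.3506]
ee_rot: [-0.0, 0.678, 0.735, -0.0]
contact_force: [-0.1, -0.0, -0.3]
width: 0.0511
gripper_force: 0.0
```

```bash
cat >> h.py <<'E'
def state():
    s=manip.get_state();M=R.from_quat(s['ee_rot'],scalar_first=True).as_matrix()
    print('t',round(s['clock'],2),'pos',s['position'].round(4),'yaw',round(np.arctan2(M[1,1],M[0,1]),4),'z',M[:,2].round(3),'F',s['contact_force'].round(1),'w',round(s['width'],4),'g',round(s['gripper_force'],1),'q',s['qpos'].round(2));return s
E
python3 - <<'E'
from h import *
s=state();im=manip.get_image('wrist');cv2.imwrite('pics/w1.png',im[:,:,::-1])
h=[.4203,.2528,.129]
print(proj('wrist',h,s),proj('wrist',[.4203-.05*.083,.2528+.05,.129],s),proj('wrist',[.4203+.05*.083,.2528-.05,.129],s))
E
```

```text
t 1.43 pos [0.4204 0.252  0.3506] yaw 0.082 z [-0.001 -0.    -1.   ] F [-0.1 -0.  -0.3] w 0.0511 g 0.0 q [ 0.4   0.19  1.77 -0.    1.19  0.32]
[327.83047301 218.96095467] [327.94055407 139.29544744] [327.72068359 288.36458255]
```

View pics/w1.png

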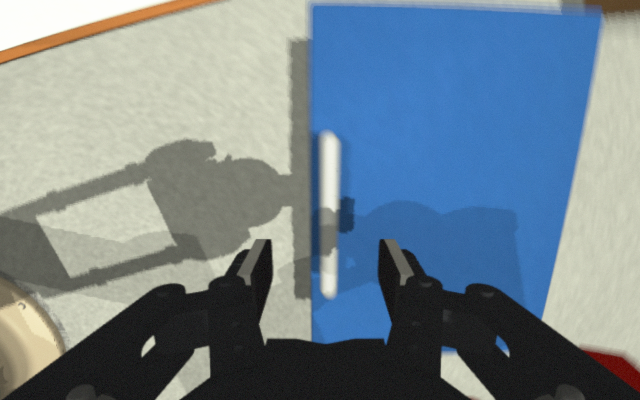

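The bar handle lies at columns about 322–339, rows 131–298, centred between the fingers (predicted column 328). Next I descend and grip.

Call:
carry_out(linear=[[0.001,0.0008,-0.0333],[0.001,0.0008,-0.0333],[0,0,-0.0333],[0,0,-0.0333],[0,0,0],[0,0,0],[0,0,0],[0,0,0]], angular=[[0,0,0],[0,0,0],[0,0,0],[0,0,0],[0,0,0],[0,0,0],[0,0,0],[0,0,0]], hand=[0.6,0.6,0.6,0.6,0.4,0.1,0,0], force=25)

```text
clock: 2.15
position: [0.421, 0.254, 0.2854]
ee_rot: [-0.0, 0.676, 0.737, 0.0]
contact_force: [-2.6, 0.9, -0.0]
width: 0.0101
gripper_force: 24.7
```

Call:
carry_out(linear=[[0,0,0],[0,0,0]], angular=[[0,0,0],[0,0,0]], hand=[0,0])

```text
clock: 2.32
position: [0.4209, 0.254, 0.2853]
ee_rot: [0.0, 0.676, 0.737, 0.001]
contact_force: [-0.4, 1.4, 3.4]
width: 0.0099
gripper_force: 24.9
```

```bash
python3 - <<'E'
from h import *
s=state()
c,sn=np.cos(.083),np.sin(.083)
p0=s['position'];prev=None
th=np.linspace(0,1.78,25)
off=lambda t:np.array([-.186*np.cos(t)+.043*np.sin(t),.186*np.sin(t)+.043*np.cos(t)])
for i in range(1,25):
    d=off(th[i])-off(th[i-1]);print([round(x/.5,4) for x in(d[0]*c,d[0]*sn,d[1])],end=',\n' if i%8==0 else ',')
print(p0[0]+(off(1.78)-off(0))[0])
E
```

```text
t 2.32 pos [0.4209 0.254  0.2853] yaw 0.0855 z [ 0.001  0.001 -1.   ] F [-0.4  1.4  3.4] w 0.0099 g 24.9 q [0.4  0.25 1.86 0.   1.02 0.32]
[np.float64(0.0074), np.float64(0.0006), np.float64(0.0273)],[np.float64(0.0094), np.float64(0.0008), np.float64(0.0267)],[np.float64(0.0113), np.float64(0.0009), np.float64(0.0259)],[np.float64(0.0132), np.float64(0.0011), np.float64(0.025)],[np.float64(0.015), np.float64(0.0012), np.float64(0.024)],[np.float64(0.0167), np.float64(0.0014), np.float64(0.0228)],[np.float64(0.0184), np.float64(0.0015), np.float64(0.0215)],[np.float64(0.0199), np.float64(0.0017), np.float64(0.0201)],
[np.float64(0.0213), np.float64(0.0018), np.float64(0.0185)],[np.float64(0.0226), np.float64(0.0019), np.float64(0.0169)],[np.float64(0.0238), np.float64(0.002), np.float64(0.0152)],[np.float64(0.0249), np.float64(0.0021), np.float64(0.0133)],[np.float64(0.0258), np.float64(0.0021), np.float64(0.0115)],[np.float64(0.0266), np.float64(0.0022), np.float64(0.0095)],[np.float64(0.0272), np.float64(0.0023), np.float64(0.0075)],[np.float64(0.0277), np.float64(0.0023), np.float64(0.0055)],
[np.float64(0.028), np.float64(0.0023), np.float64(0.0034)],[np.float64(0.0282), np.float64(0.0023), np.float64(0.0013)],[np.float64(0.0282), np.float64(0.0023), np.float64(-0.0008)],[np.float64(0.0281), np.float64(0.0023), np.float64(-0.0029)],[np.float64(0.0278), np.float64(0.0023), np.float64(-0.005)],[np.float64(0.0273), np.float64(0.0023), np.float64(-0.007)],[np.float64(0.0267), np.float64(0.0022), np.float64(-0.009)],[np.float64(0.026), np.float64(0.0022), np.float64(-0.011)],
0.6876041287497273
```

Call:
carry_out(linear=[[0.0074,0.0006,0.0273],[0.0094,0.0008,0.0267],[0.0113,0.0009,0.0259],[0.0132,0.0011,0.025],[0.015,0.0012,0.024],[0.0167,0.0014,0.0228],[0.0184,0.0015,0.0215],[0.0199,0.0017,0.0201]], angular=[[0,0,0],[0,0,0],[0,0,0],[0,0,0],[0,0,0],[0,0,0],[0,0,0],[0,0,0]], hand=[0,0,0,0,0,0,0,0], force=25)

```text
clock: 2.98
position: [0.4748, 0.2585, 0.382]
ee_rot: [-0.002, 0.676, 0.737, -0.002]
contact_force: [-7.5, 0.8, 3.8]
width: 0.01
gripper_force: 24.5
```

Call:
carry_out(linear=[[0.0213,0.0018,0.0185],[0.0226,0.0019,0.0169],[0.0238,0.002,0.0152],[0.0249,0.0021,0.0133],[0.0258,0.0021,0.0115],[0.0266,0.0022,0.0095],[0.0272,0.0023,0.0075],[0.0277,0.0023,0.0055]], angular=[[0,0,0],[0,0,0],[0,0,0],[0,0,0],[0,0,0],[0,0,0],[0,0,0],[0,0,0]], hand=[0,0,0,0,0,0,0,0])

```text
clock: 3.65
position: [0.5766, 0.2671, 0.4316]
ee_rot: [-0.0, 0.676, 0.737, 0.001]
contact_force: [-2.5, 1.5, 1.5]
width: 0.01
gripper_force: 25.9
```

Call:
carry_out(linear=[[0.028,0.0023,0.0034],[0.0282,0.0023,0.0013],[0.0282,0.0023,-0.0008],[0.0281,0.0023,-0.0029],[0.0278,0.0023,-0.005],[0.0273,0.0023,-0.007],[0.0267,0.0022,-0.009],[0.026,0.0022,-0.011]], angular=[[0,0,0],[0,0,0],[0,0,0],[0,0,0],[0,0,0],[0,0,0],[0,0,0],[0,0,0]], hand=[0,0,0,0,0,0,0,0])

```text
clock: 4.32
position: [0.6872, 0.2763, 0.4154]
ee_rot: [-0.0, 0.676, 0.737, 0.001]
contact_force: [-2.9, 0.9, -0.9]
width: 0.01
gripper_force: 25.6
```

Call:
carry_out(linear=[[0,0,0]], angular=[[0,0,0]], hand=[0])

```text
clock: 4.4
position: [0.6892, 0.2764, 0.414]
ee_rot: [0.001, 0.676, 0.737, 0.002]
contact_force: [1.3, 1.8, 1.4]
width: 0.0099
gripper_force: 26.1
```

```bash
python3 - <<'E'
from h import *
s=state();im=manip.get_image('scene');cv2.imwrite('pics/s2.png',cv2.resize(im[60:260,220:540,::-1],(640,400)))
E
```

```text
t 4.4 pos [0.6892 0.2764 0.414 ] yaw 0.0851 z [ 0.004  0.002 -1.   ] F [1.3 1.8 1.4] w 0.0099 g 26.1 q [0.29 0.53 1.07 0.   1.53 0.2 ]
```

View pics/s2.png

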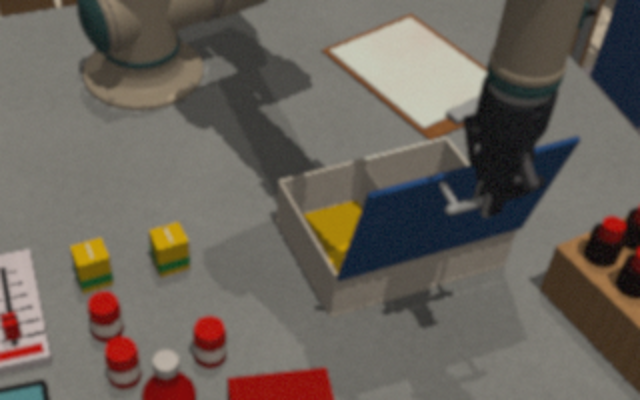

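The lid is past upright, with its edge from about (345,270) to (575,140) and the bar still gripped. I'll lower it close to its stop, open the fingers and withdraw upward.

Call:
carry_out(linear=[[0.0233,0.002,-0.013],[0.0233,0.002,-0.013],[0,0,0],[0,0,0],[0.01,0,0.02],[0.01,0,0.03],[0.02,0,0.04],[0.02,0,0.06]], angular=[[0,0,0],[0,0,0],[0,0,0],[0,0,0],[0,0,0],[0,0,0],[0,0,0],[0,0,0]], hand=[0,0,0.3,0.3,0.3,0.3,0.3,0.3])

```text
clock: 5.12
position: [0.7408, 0.2774, 0.4739]
ee_rot: [-0.001, 0.676, 0.737, -0.003]
contact_force: [0.9, 0.4, -0.4]
width: 0.0254
gripper_force: 0.0
```

```bash
python3 - <<'E'
from h import *
s=state();im=manip.get_image('scene');cv2.imwrite('pics/s3.png',cv2.resize(im[60:260,220:540,::-1],(640,400)))
im=manip.get_image('top')
for nm,c in(('red',RED),('yel',YEL)):
    for b in blobs(im,*c,amin=100):
        print(nm,b[0].round(1),w('top',b[0],.06).round(4))
E
```

```text
t 5.12 pos [0.7408 0.2774 0.4739] yaw 0.0851 z [-0.005 -0.003 -1.   ] F [ 0.9  0.4 -0.4] w 0.0254 g 0.0 q [ 0.27  0.62  0.78 -0.    1.75  0.19]
red [303.5 139.8] [0.7951 0.007  0.06  ]
red [340.1 150.5] [ 0.759  -0.1054  0.06  ]
red [320.7 191.1] [ 0.6336 -0.0423  0.06  ]
red [358.8 189.6] [ 0.6359 -0.1589  0.06  ]
red [205.6 236.2] [0.5051 0.3051 0.06  ]
red [361.8 216. ] [ 0.5549 -0.1651  0.06  ]
yel [244.5 232.3] [0.5138 0.1895 0.06  ]
yel [326.7 248.4] [ 0.4598 -0.0564  0.06  ]
yel [364.1 247.4] [ 0.4604 -0.1685  0.06  ]
```

View pics/s3.png

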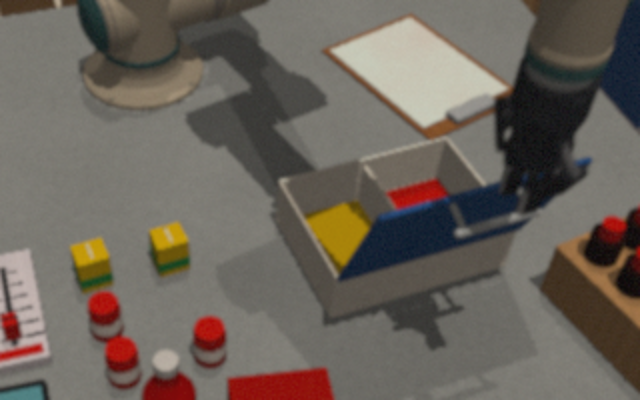

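The lid is resting back with both bay floors exposed (yellow near (340,230), red near (420,190)). I'll move to jar A and turn the fingers onto the box y axis.

Call:
carry_out(linear=[[-0.0214,-0.064,0],[-0.0214,-0.064,0],[-0.0214,-0.064,0],[-0.0214,-0.064,0],[-0.0214,-0.064,0],[-0.0214,-0.064,0],[-0.0214,-0.064,0],[-0.0214,-0.064,0]], angular=[[0,0,0.982],[0,0,0.982],[0,0,0.982],[0,0,0.982],[0,0,0.982],[0,0,0.982],[0,0,0.982],[0,0,0.982]], hand=[0.3,0.3,0.3,0.3,0.5,0.9,0.9,0.9])

```text
clock: 5.88
position: [0.6538, 0.02, 0.4756]
ee_rot: [-0.0, 0.414, 0.91, -0.001]
contact_force: [0.1, -0.9, -0.4]
width: 0.0727
gripper_force: 0.0
```

Call:
carry_out(linear=[[-0.0054,-0.0158,-0.046],[-0.0054,-0.0158,-0.046],[-0.0054,-0.0158,-0.046],[-0.0054,-0.0158,-0.046],[-0.0054,-0.0158,-0.046],[-0.0054,-0.0158,-0.046],[-0.0054,-0.0158,-0.046],[-0.0054,-0.0158,-0.046]], angular=[[0,0,0.982],[0,0,0.982],[0,0,0.982],[0,0,0.982],[0,0,0.982],[0,0,0.982],[0,0,0.982],[0,0,0.982]], hand=[0.9,0.9,0.9,0.9,0.9,0.9,0.9,0.9])

```text
clock: 6.55
position: [0.6324, -0.0421, 0.2907]
ee_rot: [-0.0, 0.112, 0.994, -0.0]
contact_force: [1.4, -1.0, -1.0]
width: 0.077
gripper_force: 0.0
```

Call:
carry_out(linear=[[0,0,0],[0,0,0],[0,0,0],[0,0,0],[0,0,0]], angular=[[0,0,0.982],[0,0,0.982],[0,0,0.982],[0,0,0.982],[0,0,0]], hand=[0.9,0.9,0.9,0.9,0.9])

```text
clock: 6.97
position: [0.6327, -0.0418, 0.2916]
ee_rot: [-0.001, -0.044, 0.999, -0.0]
contact_force: [-0.1, -0.2, -0.2]
width: 0.0766
gripper_force: 0.0
```

```bash
cat > look.py <<'E'
from h import *
import sys
s=state();im=manip.get_image('wrist')
for nm,c in(('red',RED),('yel',YEL)):
    for b in blobs(im,*c,amin=300):
        P=w('wrist',b[0],.06,s);print(nm,b[0].round(1),b[1],P.round(4),'d/0.5',((P-s['position'])/.5).round(4)[:2])
if len(sys.argv)>1: cv2.imwrite(f'pics/{sys.argv[1]}.png',im[:,:,::-1])
E
python3 look.py w4
```

```text
t 6.97 pos [ 0.6327 -0.0418  0.2916] yaw 1.6579 z [-0.001 -0.001 -1.   ] F [-0.1 -0.2 -0.2] w 0.0766 g 0.0 q [-0.18  0.44  1.54 -0.    1.16 -1.83]
red [ 6.2 61. ] [  0  44  15  32 397] [ 0.5474 -0.2496  0.06  ] d/0.5 [-0.1707 -0.4156]
red [140.3  80.6] [ 102   46   77   70 4336] [ 0.5541 -0.1624  0.06  ] d/0.5 [-0.1572 -0.2413]
red [ 25.3 104.9] [   0   94   52   23 1030] [ 0.5735 -0.24    0.06  ] d/0.5 [-0.1184 -0.3964]
red [157.8 202.5] [ 124  170   70   64 3311] [ 0.6313 -0.1551  0.06  ] d/0.5 [-0.0029 -0.2267]
red [323.5 213.7] [ 294  183   60   63 2991] [ 0.6293 -0.0437  0.06  ] d/0.5 [-0.0069 -0.0039]
red [160.3 382.6] [ 141  359   41   41 1228] [ 0.7856 -0.1639  0.06  ] d/0.5 [ 0.3058 -0.2443]
yel [634.6 168.6] [626 129  14  62 466] [0.5797 0.1624 0.06  ] d/0.5 [-0.106   0.4083]
```

View pics/w4.png

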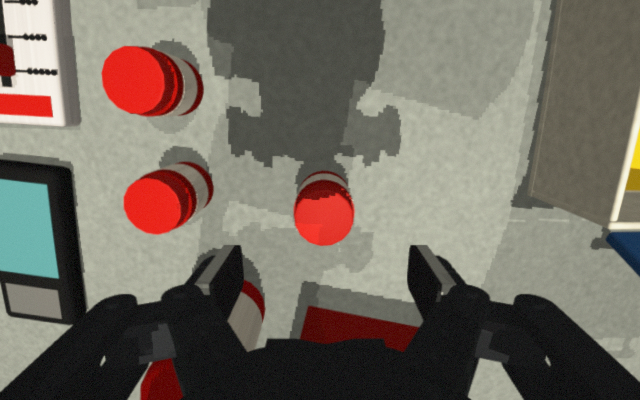

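Jar A's cap is at (323,214), centred between the fingers, and jars 2 and 3 are at (140,80) and (158,202). Next: descend, grip and lift.

Call:
carry_out(linear=[[-0.0005,-0.0005,-0.0329],[-0.0005,-0.0005,-0.0329],[-0.0005,-0.0005,-0.0329],[0,0,-0.0329],[0,0,-0.0329],[0,0,-0.0329],[0,0,0],[0,0,0]], angular=[[0,0,0],[0,0,0],[0,0,0],[0,0,0],[0,0,0],[0,0,0],[0,0,0],[0,0,0]], hand=[0.9,0.9,0.9,0.9,0.9,0.9,0.4,0.2], force=40)

```text
clock: 7.68
position: [0.6317, -0.0422, 0.193]
ee_rot: [-0.001, -0.042, 0.999, 0.0]
contact_force: [-0.8, 0.1, 1.2]
width: 0.0543
gripper_force: 0.0
```

Call:
carry_out(linear=[[0,0,0],[0,0,0],[0,0,0],[0,0,0.02],[0,0,0.04],[0,0,0.05],[0,0,0.05],[0,0,0.05]], angular=[[0,0,0],[0,0,0],[0,0,0],[0,0,0],[0,0,0],[0,0,0],[0,0,0],[0,0,0]], hand=[0.1,0.1,0.1,0.1,0.1,0.1,0.1,0.1])

```text
clock: 8.35
position: [0.6319, -0.042, 0.301]
ee_rot: [0.0, -0.043, 0.999, -0.0]
contact_force: [-0.2, -0.3, -1.2]
width: 0.0426
gripper_force: 42.5
```

```bash
python3 - <<'E'
from h import *
s=state()
c,sn=np.cos(.0838),np.sin(.0838)
for nm,y in(('red',.0685),('yel',-.0685)):
    for x in(.056,0,-.056):
        P=np.array([.506+c*x-sn*y,.260+sn*x+c*y]);print(nm,x,P.round(4),((P-s['position'][:2])/.5).round(4))
E
```

```text
t 8.35 pos [ 0.6319 -0.042   0.301 ] yaw 1.6565 z [ 0.001 -0.    -1.   ] F [-0.2 -0.3 -1.2] w 0.0426 g 42.5 q [-0.18  0.43  1.53  0.    1.18 -1.83]
red 0.056 [0.5561 0.3329] [-0.1516  0.75  ]
red 0 [0.5003 0.3283] [-0.2633  0.7406]
red -0.056 [0.4445 0.3236] [-0.3749  0.7312]
yel 0.056 [0.5675 0.1964] [-0.1287  0.4769]
yel 0 [0.5117 0.1917] [-0.2403  0.4676]
yel -0.056 [0.4559 0.1871] [-0.3519  0.4582]
```

Call:
carry_out(linear=[[-0.0195,0.05,0.002],[-0.0195,0.05,0.002],[-0.0195,0.05,0.002],[-0.0195,0.05,0.002],[-0.0195,0.05,0.002],[-0.0195,0.05,0.002],[-0.0195,0.05,0.002],[-0.0195,0.05,0.002]], angular=[[0,0,0],[0,0,0],[0,0,0],[0,0,0],[0,0,0],[0,0,0],[0,0,0],[0,0,0]], hand=[0.1,0.1,0.1,0.1,0.1,0.1,0.1,0.1])

```text
clock: 9.02
position: [0.5533, 0.159, 0.3082]
ee_rot: [0.001, -0.043, 0.999, 0.0]
contact_force: [-0.2, 0.1, -1.8]
width: 0.0428
gripper_force: 42.8
```

Call:
carry_out(linear=[[0,0.05,0],[0,0.05,0],[0,0.05,0],[0,0.05,0],[0,0.05,0],[0,0.05,0],[0,0.05,0],[0,0,0]], angular=[[0,0,0],[0,0,0],[0,0,0],[0,0,0],[0,0,0],[0,0,0],[0,0,0],[0,0,0]], hand=[0.1,0.1,0.1,0.1,0.1,0.1,0.1,0.1])

```text
clock: 9.68
position: [0.5538, 0.3371, 0.3081]
ee_rot: [0.001, -0.044, 0.999, 0.002]
contact_force: [0.1, -0.2, -0.9]
width: 0.0428
gripper_force: 42.8
```

```bash
python3 look.py w5; python3 - <<'E'
from h import *
im=manip.get_image('top')
for b in blobs(im,*RED,amin=100): print(b[0].round(1),w('top',b[0],.06).round(4))
E
```

```text
t 9.68 pos [0.5538 0.3371 0.3081] yaw 1.6596 z [ 0.002  0.005 -1.   ] F [ 0.1 -0.2 -0.9] w 0.0428 g 42.8 q [ 0.44  0.45  1.49  0.    1.2  -1.22]
red [319.8 111. ] [  239     5   163   228 32892] [0.4853 0.3281 0.06  ] d/0.5 [-0.1369 -0.0181]
red [325.3 286.8] [ 273  227  105  117 9820] [0.616  0.3434 0.06  ] d/0.5 [0.1244 0.0126]
yel [145.2 116.2] [   67     6   149   226 27223] [0.4982 0.211  0.06  ] d/0.5 [-0.1111 -0.2523]
[303.5 139.8] [0.7951 0.0069 0.06  ]
[340.1 150.6] [ 0.7586 -0.1054  0.06  ]
[358.7 189.5] [ 0.636  -0.1588  0.06  ]
[361.8 216. ] [ 0.5549 -0.1651  0.06  ]
[201.4 241.1] [0.4907 0.3176 0.06  ]
```

View pics/w5.png

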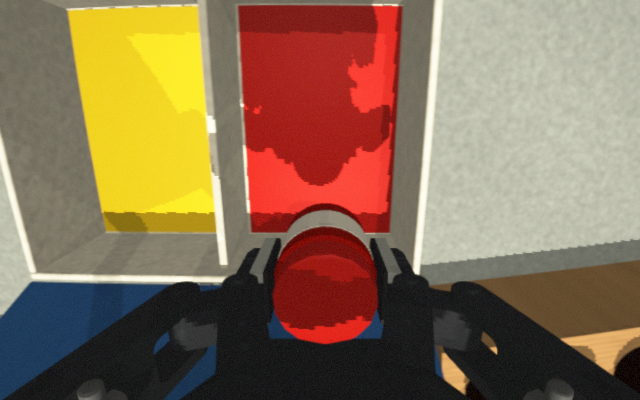

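The jar is held centred over the red bay; the floor corners appear at (238,5), (405,5), (390,233) and (250,233). I'll check where those fall on the floor plane.

```bash
python3 - <<'E'
from h import *
s=state()
P=np.array([w('wrist',p,.005,s) for p in((238,5),(405,5),(390,233),(250,233))]);print(P.round(4),P.mean(0))
P=np.array([w('wrist',p,.085,s) for p in((204,1),(434,1))]);print(P.round(4))
E
```

```text
t 9.78 pos [0.5537 0.3337 0.3077] yaw 1.6586 z [ 0.001 -0.    -1.   ] F [ 0.3 -0.8 -2.3] w 0.0429 g 42.8 q [ 0.43  0.44  1.49 -0.    1.21 -1.22]
[[0.4103 0.2527 0.005 ]
 [0.3991 0.3818 0.005 ]
 [0.5875 0.3963 0.005 ]
 [0.5989 0.2675 0.005 ]] [0.49895646 0.32456352 0.005     ]
[[0.4315 0.2558 0.085 ]
 [0.4207 0.3813 0.085 ]]
```

Call:
carry_out(linear=[[0,-0.003,-0.033],[0,-0.003,-0.033],[0,0,-0.033],[0,0,-0.033],[0,0,-0.033],[0,0,-0.033],[0,0,-0.009],[0,0,-0.009]], angular=[[0,0,0],[0,0,0],[0,0,0],[0,0,0],[0,0,0],[0,0,0],[0,0,0],[0,0,0]], hand=[0.1,0.1,0.1,0.1,0.1,0.1,0.1,0.1])

```text
clock: 10.45
position: [0.5538, 0.3286, 0.1995]
ee_rot: [-0.001, -0.042, 0.999, -0.001]
contact_force: [-8.3, -5.3, 29.4]
width: 0.0426
gripper_force: 45.6
```

Call:
carry_out(linear=[[0,0,0]], angular=[[0,0,0]], hand=[0.1])

```text
clock: 10.53
position: [0.5543, 0.329, 0.2001]
ee_rot: [0.0, -0.043, 0.999, -0.0]
contact_force: [0.4, -0.2, -0.4]
width: 0.0424
gripper_force: 43.0
```

Call:
carry_out(linear=[[0,0,0],[0,0,0],[0,0,0.02],[0,0,0.04],[0,0,0.06],[0,0,0.06],[0,-0.04,0.02],[0,-0.06,0]], angular=[[0,0,0],[0,0,0],[0,0,0],[0,0,0],[0,0,0],[0,0,0],[0,0,0],[0,0,0]], hand=[0.7,0.7,0.7,0.7,0.7,0.7,0.9,0.9])

```text
clock: 11.2
position: [0.5554, 0.2819, 0.3044]
ee_rot: [0.005, -0.044, 0.999, 0.002]
contact_force: [0.6, -0.7, -0.2]
width: 0.0766
gripper_force: 0.0
```

Call:
carry_out(linear=[[0,-0.07,0],[0,-0.07,0],[0,-0.07,0],[0,-0.07,0],[0,-0.07,0],[0,-0.07,0],[0,-0.07,0],[0,-0.07,0]], angular=[[0,0,0],[0,0,0],[0,0,0],[0,0,0],[0,0,0],[0,0,0],[0,0,0],[0,0,0]], hand=[0.9,0.9,0.9,0.9,0.9,0.9,0.9,0.9])

```text
clock: 11.87
position: [0.554, -0.0018, 0.3004]
ee_rot: [0.001, -0.043, 0.999, -0.0]
contact_force: [-0.0, 0.5, 0.1]
width: 0.0768
gripper_force: 0.0
```

Call:
carry_out(linear=[[0,-0.07,0],[0,-0.07,0],[0,-0.07,0],[0,-0.06,0],[0,-0.04,0],[0,-0.022,0],[0,0,0]], angular=[[0,0,0],[0,0,0],[0,0,0],[0,0,0],[0,0,0],[0,0,0],[0,0,0]], hand=[0.9,0.9,0.9,0.9,0.9,0.9,0.9])

```text
clock: 12.45
position: [0.5543, -0.1682, 0.2999]
ee_rot: [0.001, -0.042, 0.999, -0.001]
contact_force: [-0.1, -0.0, 1.3]
width: 0.0767
gripper_force: 0.0
```

```bash
python3 look.py; python3 - <<'E'
from h import *
im=manip.get_image('top')
for b in blobs(im,*RED,amin=100): print(b[0].round(1),b[1],w('top',b[0],.06).round(4))
cv2.imwrite('pics/t6.png',cv2.resize(im[120:280,160:450,::-1],(800,441),interpolation=cv2.INTER_CUBIC))
E
```

```text
t 12.45 pos [ 0.5543 -0.1682  0.2999] yaw 1.654 z [ 0.002 -0.001 -1.   ] F [-0.1 -0.   1.3] w 0.0767 g 0.0 q [-0.41  0.36  1.66 -0.    1.12 -2.07]
red [162.1 179.4] [ 140  162   47   36 1227] [ 0.5391 -0.2822  0.06  ] d/0.5 [-0.0305 -0.2279]
red [327.2 211.4] [ 299  184   58   56 2523] [ 0.5524 -0.1678  0.06  ] d/0.5 [-0.0038  0.0009]
red [183.7 211.6] [ 149  201   70   22 1196] [ 0.561 -0.268  0.06 ] d/0.5 [ 0.0134 -0.1996]
red [328.4 310.9] [ 302  286   53   49 1924] [ 0.6323 -0.16    0.06  ] d/0.5 [0.1559 0.0164]
yel [337.2  67.1] [ 300   31   75   74 4943] [ 0.4585 -0.1695  0.06  ] d/0.5 [-0.1917 -0.0026]
yel [506.4  84.6] [ 457   50   94   69 5085] [ 0.4588 -0.0615  0.06  ] d/0.5 [-0.191   0.2135]
yel [ 65.  186.9] [  27  158   83   57 2786] [ 0.5501 -0.353   0.06  ] d/0.5 [-0.0085 -0.3696]
[303.5 139.8] [283 127  42  27 897] [0.7951 0.0069 0.06  ]
[340.1 150.5] [336 141  10  19 102] [ 0.759  -0.1054  0.06  ]
[200.3 240.3] [ 182  208   39   63 1973] [0.4932 0.3208 0.06  ]
```

View pics/t6.png

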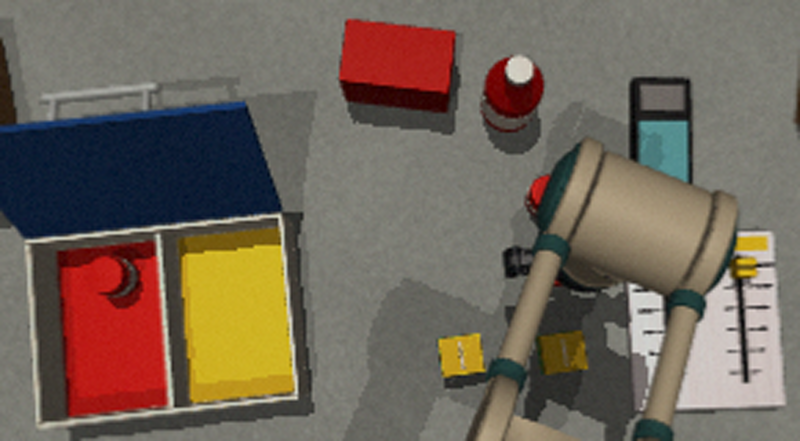

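Jar 1 stands upright in the red bay, its cap near (105,270), and the lid is leaning back. Jar 2 is centred under the gripper.

Call:
carry_out(linear=[[0,0,-0.0356],[0,0,-0.0356],[0,0,-0.0356],[0,0,-0.0356],[0,0,-0.0356],[0,0,-0.0356],[0,0,0],[0,0,0]], angular=[[0,0,0],[0,0,0],[0,0,0],[0,0,0],[0,0,0],[0,0,0],[0,0,0],[0,0,0]], hand=[0.9,0.9,0.9,0.9,0.9,0.9,0.4,0.1], force=40)

```text
clock: 13.22
position: [0.5539, -0.1644, 0.1917]
ee_rot: [-0.001, -0.044, 0.999, 0.001]
contact_force: [-0.4, -0.3, -0.4]
width: 0.0546
gripper_force: 0.0
```

Call:
carry_out(linear=[[0,0,0],[0,0,0],[0,0,0],[0,0,0.02],[0,0,0.04],[0,0,0.055],[0,0,0.055],[0,0,0.055]], angular=[[0,0,0],[0,0,0],[0,0,0],[0,0,0],[0,0,0],[0,0,0],[0,0,0],[0,0,0]], hand=[0.1,0.1,0.1,0.1,0.1,0.1,0.1,0.1])

```text
clock: 13.88
position: [0.5537, -0.166, 0.3065]
ee_rot: [-0.0, -0.043, 0.999, 0.0]
contact_force: [0.2, -0.9, -2.1]
width: 0.0427
gripper_force: 41.1
```

Call:
carry_out(linear=[[-0.0068,0.0615,0],[-0.0068,0.0615,0],[-0.0068,0.0615,0],[-0.0068,0.0615,0],[-0.0068,0.0615,0],[-0.0068,0.0615,0],[-0.0068,0.0615,0],[-0.0068,0.0615,0]], angular=[[0,0,0],[0,0,0],[0,0,0],[0,0,0],[0,0,0],[0,0,0],[0,0,0],[0,0,0]], hand=[0.1,0.1,0.1,0.1,0.1,0.1,0.1,0.1])

```text
clock: 14.55
position: [0.5262, 0.0812, 0.3056]
ee_rot: [0.0, -0.043, 0.999, 0.0]
contact_force: [0.8, 0.5, -2.9]
width: 0.0424
gripper_force: 41.4
```

Call:
carry_out(linear=[[-0.0068,0.065,0],[-0.0068,0.065,0],[-0.0068,0.065,0],[-0.0068,0.065,0],[-0.0068,0.065,0],[-0.0068,0.065,0],[-0.0068,0.065,0],[-0.0068,0.037,0]], angular=[[0,0,0],[0,0,0],[0,0,0],[0,0,0],[0,0,0],[0,0,0],[0,0,0],[0,0,0]], hand=[0.1,0.1,0.1,0.1,0.1,0.1,0.1,0.1])

```text
clock: 15.22
position: [0.4991, 0.3289, 0.3056]
ee_rot: [0.001, -0.044, 0.999, 0.001]
contact_force: [-0.0, 0.3, -2.8]
width: 0.0428
gripper_force: 41.5
```

Call:
carry_out(linear=[[0,0,0]], angular=[[0,0,0]], hand=[0.1])

```text
clock: 15.3
position: [0.4987, 0.3295, 0.3055]
ee_rot: [0.0, -0.045, 0.999, 0.002]
contact_force: [0.7, 0.4, -3.2]
width: 0.043
gripper_force: 41.5
```

Call:
carry_out(linear=[[0,-0.003,-0.036],[0,-0.003,-0.036],[0,0,-0.036],[0,0,-0.036],[0,0,-0.036],[0,0,-0.012],[0,0,-0.01],[0,0,-0.008]], angular=[[0,0,0],[0,0,0],[0,0,0],[0,0,0],[0,0,0],[0,0,0],[0,0,0],[0,0,0]], hand=[0.1,0.1,0.1,0.1,0.1,0.1,0.1,0.1])

```text
clock: 15.97
position: [0.5001, 0.3226, 0.2]
ee_rot: [0.0, -0.043, 0.999, 0.0]
contact_force: [0.7, -1.0, -1.6]
width: 0.0429
gripper_force: 41.5
```

Call:
carry_out(linear=[[0,0,0],[0,0,0],[0,0,0],[0,0,0.03],[0,0,0.05],[0,0,0.06],[0,0,0.06],[0,0,0.01]], angular=[[0,0,0],[0,0,0],[0,0,0],[0,0,0],[0,0,0],[0,0,0],[0,0,0],[0,0,0]], hand=[0.1,0.7,0.7,0.7,0.7,0.7,0.7,0.9])

```text
clock: 16.63
position: [0.5013, 0.3238, 0.3114]
ee_rot: [0.006, -0.043, 0.999, 0.003]
contact_force: [-0.2, 1.0, 0.8]
width: 0.0705
gripper_force: 0.0
```

```bash
python3 look.py;python3 - <<'E'
from h import *
im=manip.get_image('top')
for b in blobs(im,*RED,amin=70)+blobs(im,*YEL,amin=100): 
    P=w('top',b[0],.06)
    if abs(P[1])<.45:print(b[0].round(1),b[1],P.round(4))
E
```

```text
t 16.63 pos [0.5013 0.3238 0.3114] yaw 1.6569 z [ 0.011  0.006 -1.   ] F [-0.2  1.   0.8] w 0.0705 g 0.0 q [ 0.46  0.37  1.61  0.    1.15 -1.2 ]
red [330.7 174.3] [  254    74   155   223 28750] [0.4777 0.3264 0.06  ] d/0.5 [-0.0474  0.0052]
yel [165.4 171.2] [   90    75   143   204 23561] [0.4853 0.2087 0.06  ] d/0.5 [-0.0321 -0.2302]
[303.5 139.8] [283 127  42  27 897] [0.7951 0.0069 0.06  ]
[340.1 150.5] [336 141  10  19 103] [ 0.7589 -0.1053  0.06  ]
[358.8 189.6] [352 184  14  13 139] [ 0.6358 -0.159   0.06  ]
[398.5 209. ] [390 207  18   5  90] [ 0.5735 -0.2776  0.06  ]
[193.2 218.7] [182 208  24  23 373] [0.5584 0.3427 0.06  ]
[202.9 248.2] [ 184  213   37   58 1023] [0.4695 0.3127 0.06  ]
[245.3 234.6] [ 225  202   42   64 2170] [0.5069 0.1872 0.06  ]
[326.7 248.4] [319 241  17  16 209] [ 0.4598 -0.0564  0.06  ]
[364.1 247.4] [356 240  17  16 207] [ 0.4603 -0.1686  0.06  ]
```

Call:
carry_out(linear=[[0,-0.062,0],[0,-0.062,0],[0,-0.062,0],[0,-0.062,0],[0,-0.062,0],[0,-0.062,0],[0,-0.062,0],[0,-0.062,0]], angular=[[0,0,0],[0,0,0],[0,0,0],[0,0,0],[0,0,0],[0,0,0],[0,0,0],[0,0,0]], hand=[0.9,0.9,0.9,0.9,0.9,0.9,0.9,0.9])

```text
clock: 17.4
position: [0.4989, 0.0735, 0.3035]
ee_rot: [-0.001, -0.043, 0.999, 0.0]
contact_force: [0.5, -0.8, -0.9]
width: 0.0767
gripper_force: 0.0
```

Call:
carry_out(linear=[[0.0335,-0.059,0],[0.0335,-0.059,0],[0.0335,-0.059,0],[0.0335,-0.059,0],[0.0335,-0.059,0],[0.0335,-0.059,0],[0.0335,-0.059,0],[0.0335,-0.059,0]], angular=[[0,0,0],[0,0,0],[0,0,0],[0,0,0],[0,0,0],[0,0,0],[0,0,0],[0,0,0]], hand=[0.9,0.9,0.9,0.9,0.9,0.9,0.9,0.9])

```text
clock: 18.07
position: [0.6338, -0.1626, 0.303]
ee_rot: [-0.001, -0.043, 0.999, 0.001]
contact_force: [-0.1, 0.4, -0.2]
width: 0.0766
gripper_force: 0.0
```

Call:
carry_out(linear=[[0,0,0],[0,0,0]], angular=[[0,0,0],[0,0,0]], hand=[0.9,0.9])

```text
clock: 18.23
position: [0.6339, -0.1627, 0.3026]
ee_rot: [-0.001, -0.042, 0.999, 0.001]
contact_force: [-0.4, -0.0, 0.9]
width: 0.0769
gripper_force: 0.0
```

```bash
python3 look.py;python3 - <<'E'
from h import *
im=manip.get_image('top')
cv2.imwrite('pics/t7.png',cv2.resize(im[180:280,160:320,::-1],(800,500),interpolation=cv2.INTER_CUBIC))
E
```

```text
t 18.23 pos [ 0.6339 -0.1627  0.3026] yaw 1.6541 z [-0.002  0.001 -1.   ] F [-0.4 -0.   0.9] w 0.0769 g 0.0 q [-0.36  0.46  1.48  0.    1.21 -2.01]
red [151.4  67.3] [ 126   49   52   38 1517] [ 0.5454 -0.2812  0.06  ] d/0.5 [-0.1769 -0.2369]
red [173.6 114.5] [ 137  103   74   24 1459] [ 0.5738 -0.2676  0.06  ] d/0.5 [-0.1202 -0.2098]
red [329.3 212.3] [ 301  183   57   58 2562] [ 0.6323 -0.1601  0.06  ] d/0.5 [-0.0031  0.0053]
red [492.7 394.1] [469 386  55  14 543] [ 0.7869 -0.0033  0.06  ] d/0.5 [0.3061 0.319 ]
yel [39.1 66.2] [   6   48   66   37 1891] [ 0.5488 -0.3573  0.06  ] d/0.5 [-0.1702 -0.389 ]
yel [ 59.  107.7] [  23   97   72   23 1399] [ 0.5746 -0.3463  0.06  ] d/0.5 [-0.1186 -0.3671]
```

View pics/t7.png

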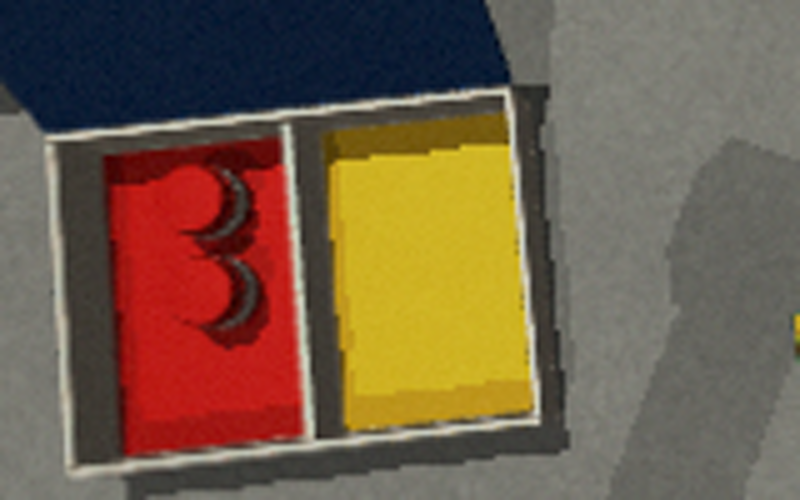

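Two jars stand upright in the red bay, with caps near (190,200) and (200,290), and there is room for the third in front. I'll pick it up now.

Call:
carry_out(linear=[[0,0.0025,-0.0369],[0,0.0025,-0.0369],[0,0,-0.0369],[0,0,-0.0369],[0,0,-0.0369],[0,0,-0.0369],[0,0,0],[0,0,0]], angular=[[0,0,0],[0,0,0],[0,0,0],[0,0,0],[0,0,0],[0,0,0],[0,0,0],[0,0,0]], hand=[0.9,0.9,0.9,0.9,0.9,0.9,0.4,0.1], force=40)

```text
clock: 19.0
position: [0.6327, -0.1571, 0.1931]
ee_rot: [-0.002, -0.044, 0.999, 0.001]
contact_force: [0.8, -0.1, 0.3]
width: 0.0543
gripper_force: 0.0
```

Call:
carry_out(linear=[[0,0,0],[0,0,0],[0,0,0],[0,0,0.02],[0,0,0.04],[0,0,0.055],[0,0,0.055],[0,0,0.055]], angular=[[0,0,0],[0,0,0],[0,0,0],[0,0,0],[0,0,0],[0,0,0],[0,0,0],[0,0,0]], hand=[0.1,0.1,0.1,0.1,0.1,0.1,0.1,0.1])

```text
clock: 19.67
position: [0.6334, -0.1586, 0.3085]
ee_rot: [0.0, -0.043, 0.999, 0.0]
contact_force: [1.0, 0.4, -1.8]
width: 0.0427
gripper_force: 41.0
```

Call:
carry_out(linear=[[-0.0237,0.06,0],[-0.0237,0.06,0],[-0.0237,0.06,0],[-0.0237,0.06,0],[-0.0237,0.06,0],[-0.0237,0.06,0],[-0.0237,0.06,0],[-0.0237,0.06,0]], angular=[[0,0,0],[0,0,0],[0,0,0],[0,0,0],[0,0,0],[0,0,0],[0,0,0],[0,0,0]], hand=[0.1,0.1,0.1,0.1,0.1,0.1,0.1,0.1])

```text
clock: 20.33
position: [0.538, 0.0826, 0.3076]
ee_rot: [0.001, -0.043, 0.999, 0.0]
contact_force: [0.2, 0.6, -2.5]
width: 0.0427
gripper_force: 41.2
```

Call:
carry_out(linear=[[-0.0237,0.064,0],[-0.0237,0.064,0],[-0.0237,0.064,0],[-0.0237,0.064,0],[-0.0237,0.064,0],[-0.0237,0.064,0],[-0.0237,0.056,0],[-0.0237,0.04,0]], angular=[[0,0,0],[0,0,0],[0,0,0],[0,0,0],[0,0,0],[0,0,0],[0,0,0],[0,0,0]], hand=[0.1,0.1,0.1,0.1,0.1,0.1,0.1,0.1])

```text
clock: 21.0
position: [0.4433, 0.3237, 0.3077]
ee_rot: [0.001, -0.043, 0.999, 0.001]
contact_force: [0.5, 0.2, -3.2]
width: 0.0424
gripper_force: 41.3
```

Call:
carry_out(linear=[[0,0,0]], angular=[[0,0,0]], hand=[0.1])

```text
clock: 21.08
position: [0.4419, 0.3246, 0.3075]
ee_rot: [-0.0, -0.045, 0.999, 0.002]
contact_force: [0.2, -1.3, -2.2]
width: 0.0427
gripper_force: 41.3
```

Call:
carry_out(linear=[[0,-0.002,-0.036],[0,0,-0.036],[0,0,-0.036],[0,0,-0.036],[0,0,-0.036],[0,0,-0.014],[0,0,-0.012],[0,0,-0.009]], angular=[[0,0,0],[0,0,0],[0,0,0],[0,0,0],[0,0,0],[0,0,0],[0,0,0],[0,0,0]], hand=[0.1,0.1,0.1,0.1,0.1,0.1,0.1,0.1])

```text
clock: 21.75
position: [0.4446, 0.3203, 0.1998]
ee_rot: [0.0, -0.043, 0.999, 0.0]
contact_force: [-9.6, -6.1, 42.9]
width: 0.0428
gripper_force: 45.6
```

Call:
carry_out(linear=[[0,0,0],[0,0,0],[0,0,0],[0,0,0.03],[0,0,0.05],[0,0,0.06],[0,0,0.06],[0,0,0.01]], angular=[[0,0,0],[0,0,0],[0,0,0],[0,0,0],[0,0,0],[0,0,0],[0,0,0],[0,0,0]], hand=[0.1,0.7,0.7,0.7,0.7,0.7,0.7,0.9])

```text
clock: 22.42
position: [0.4457, 0.3213, 0.3097]
ee_rot: [0.005, -0.043, 0.999, 0.002]
contact_force: [-0.5, 0.8, -0.9]
width: 0.0702
gripper_force: 0.0
```

```bash
python3 look.py;python3 - <<'E'
from h import *
im=manip.get_image('top')
for b in blobs(im,*YEL,amin=100): print(b[0].round(1),b[1],w('top',b[0],.06).round(4))
E
```

```text
t 22.42 pos [0.4457 0.3213 0.3097] yaw 1.6568 z [ 0.01   0.005 -1.   ] F [-0.5  0.8 -0.9] w 0.0702 g 0.0 q [ 0.5   0.31  1.71  0.    1.11 -1.16]
red [328.9 141.1] [249 139 162   5 776] [0.3984 0.3205 0.06  ] d/0.5 [-0.0946 -0.0016]
red [328.3 240.9] [  255   155   147   189 22284] [0.472  0.3267 0.06  ] d/0.5 [0.0527 0.0107]
yel [138.5 141.7] [ 53 139 168   7 798] [0.4095 0.1891 0.06  ] d/0.5 [-0.0725 -0.2645]
yel [166.  218.8] [  100   155   129   146 14640] [0.4649 0.2055 0.06  ] d/0.5 [ 0.0383 -0.2316]
[245.4 235.7] [ 225  202   42   64 2142] [0.5037 0.1869 0.06  ]
[326.7 248.4] [319 241  17  16 209] [ 0.4598 -0.0564  0.06  ]
[364.1 247.4] [356 240  17  16 207] [ 0.4603 -0.1686  0.06  ]
```

Call:
carry_out(linear=[[0.003,-0.063,0],[0.003,-0.063,0],[0.003,-0.063,0],[0.003,-0.063,0],[0.003,-0.063,0],[0.003,-0.063,0],[0.003,-0.063,0],[0.003,-0.063,0]], angular=[[0,0,0.05],[0,0,0.05],[0,0,0.05],[0,0,0.05],[0,0,0.05],[0,0,0.05],[0,0,0.05],[0,0,0.05]], hand=[0.9,0.9,0.9,0.9,0.9,0.9,0.9,0.9])

```text
clock: 23.18
position: [0.4553, 0.0669, 0.3026]
ee_rot: [-0.001, -0.059, 0.998, 0.0]
contact_force: [0.2, -0.1, 0.2]
width: 0.0769
gripper_force: 0.0
```

Call:
carry_out(linear=[[0.002,-0.063,0],[0.002,-0.063,0],[0.002,-0.063,0],[0,-0.063,0],[0,0,0],[0,0,0]], angular=[[0,0,0],[0,0,0],[0,0,0],[0,0,0],[0,0,0],[0,0,0]], hand=[0.9,0.9,0.9,0.9,0.9,0.9])

```text
clock: 23.68
position: [0.4587, -0.0588, 0.3027]
ee_rot: [-0.001, -0.057, 0.998, 0.001]
contact_force: [0.3, 0.3, -0.9]
width: 0.0769
gripper_force: 0.0
```

```bash
python3 look.py;python3 - <<'E'
from h import *
im=manip.get_image('top')
cv2.imwrite('pics/t8.png',cv2.resize(im[180:280,160:320,::-1],(640,400),interpolation=cv2.INTER_CUBIC))
E
```

```text
t 23.68 pos [ 0.4587 -0.0588  0.3027] yaw 1.6851 z [-0.002  0.001 -1.   ] F [ 0.3  0.3 -0.9] w 0.0769 g 0.0 q [-0.28  0.19  1.89  0.    1.06 -1.96]
red [ 52.5 279.5] [  16  251   85   52 1946] [ 0.5369 -0.2645  0.06  ] d/0.5 [ 0.1565 -0.4114]
yel [177. 193.] [ 134  161   84   64 4431] [ 0.4552 -0.1636  0.06  ] d/0.5 [-0.007  -0.2095]
yel [327.8 209.3] [ 295  177   67   64 3765] [ 0.455  -0.0575  0.06  ] d/0.5 [-0.0074  0.0027]
yel [610.8 182.3] [571 177  69  12 492] [0.4122 0.1413 0.06  ] d/0.5 [-0.0929  0.4003]
yel [611.1 272.7] [ 575  201   65  151 5813] [0.4817 0.1685 0.06  ] d/0.5 [0.046  0.4546]
```

View pics/t8.png

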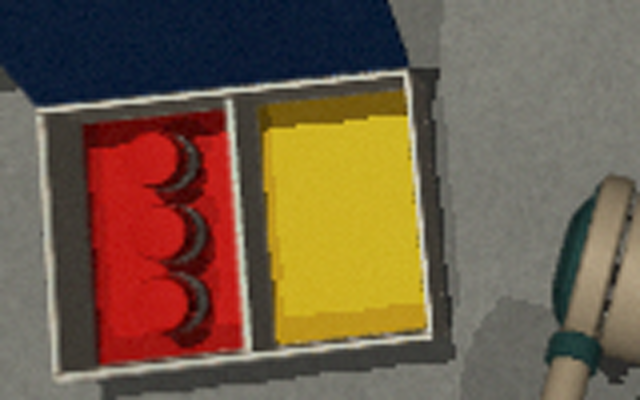

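All three jars stand upright in the red bay, caps near (145,158), (155,232) and (160,302). Now tea carton A.

Call:
carry_out(linear=[[0,0.001,-0.0369],[0,0.001,-0.0369],[0,0,-0.0369],[0,0,-0.0369],[0,0,-0.0369],[0,0,-0.0369],[0,0,0],[0,0,0]], angular=[[0,0,0],[0,0,0],[0,0,0],[0,0,0],[0,0,0],[0,0,0],[0,0,0],[0,0,0]], hand=[0.9,0.9,0.9,0.9,0.9,0.9,0.4,0.1], force=35)

```text
clock: 24.45
position: [0.4586, -0.0553, 0.1925]
ee_rot: [-0.001, -0.06, 0.998, 0.001]
contact_force: [0.2, -0.1, 0.1]
width: 0.0545
gripper_force: 0.0
```

Call:
carry_out(linear=[[0,0,0],[0,0,0],[0,0,0],[0,0,0.02],[0,0,0.04],[0,0,0.055],[0,0,0.055],[0,0,0.055]], angular=[[0,0,0],[0,0,0],[0,0,0],[0,0,0],[0,0,0],[0,0,0],[0,0,0],[0,0,0]], hand=[0.1,0.1,0.1,0.1,0.1,0.1,0.1,0.1])

```text
clock: 25.12
position: [0.4588, -0.0565, 0.3075]
ee_rot: [0.0, -0.059, 0.998, -0.0]
contact_force: [-0.4, -0.1, -1.2]
width: 0.0455
gripper_force: 36.2
```

Call:
carry_out(linear=[[0.021,0.05,0],[0.021,0.055,0],[0.021,0.055,0],[0.021,0.055,0],[0.021,0.055,0],[0.021,0.055,0],[0.021,0.055,0],[0.021,0.055,0]], angular=[[0,0,-0.05],[0,0,-0.05],[0,0,-0.05],[0,0,-0.05],[0,0,-0.05],[0,0,-0.05],[0,0,-0.05],[0,0,-0.05]], hand=[0.1,0.1,0.1,0.1,0.1,0.1,0.1,0.1])

```text
clock: 25.78
position: [0.5432, 0.1623, 0.3065]
ee_rot: [0.001, -0.043, 0.999, 0.0]
contact_force: [1.0, 0.2, -0.5]
width: 0.0459
gripper_force: 36.3
```

Call:
carry_out(linear=[[0.016,0.04,0],[0,0.02,0],[0,0,0],[0,0,0]], angular=[[0,0,0],[0,0,0],[0,0,0],[0,0,0]], hand=[0.1,0.1,0.1,0.1])

```text
clock: 26.12
position: [0.5504, 0.1906, 0.3058]
ee_rot: [-0.0, -0.043, 0.999, -0.0]
contact_force: [-0.1, -0.6, -1.2]
width: 0.0453
gripper_force: 36.3
```

Call:
carry_out(linear=[[0,0.002,-0.036],[0,0,-0.036],[0,0,-0.036],[0,0,-0.036],[0,0,-0.036],[0,0,-0.014],[0,0,-0.011],[0,0,-0.009]], angular=[[0,0,0],[0,0,0],[0,0,0],[0,0,0],[0,0,0],[0,0,0],[0,0,0],[0,0,0]], hand=[0.1,0.1,0.1,0.1,0.1,0.1,0.1,0.1])

```text
clock: 26.78
position: [0.5511, 0.191, 0.1988]
ee_rot: [0.0, -0.042, 0.999, -0.0]
contact_force: [0.4, -0.1, -0.2]
width: 0.0453
gripper_force: 36.3
```

Call:
carry_out(linear=[[0,0,0],[0,0,0],[0,0,0],[0,0,0.03],[0,0,0.05],[0,0,0.06],[0,0,0.06],[0,0,0.01]], angular=[[0,0,0],[0,0,0],[0,0,0],[0,0,0],[0,0,0],[0,0,0],[0,0,0],[0,0,0]], hand=[0.1,0.75,0.75,0.75,0.75,0.75,0.75,0.9])

```text
clock: 27.45
position: [0.5528, 0.1925, 0.3103]
ee_rot: [0.006, -0.043, 0.999, 0.001]
contact_force: [1.2, 0.6, -0.4]
width: 0.0743
gripper_force: 0.0
```

Call:
carry_out(linear=[[-0.0153,-0.06,0],[-0.0153,-0.06,0],[-0.0153,-0.06,0],[-0.0153,-0.06,0],[-0.0153,-0.06,0],[-0.0153,-0.06,0],[-0.0153,-0.06,0],[-0.0153,-0.06,0]], angular=[[0,0,0.05],[0,0,0.05],[0,0,0.05],[0,0,0.05],[0,0,0.05],[0,0,0.05],[0,0,0.05],[0,0,0.05]], hand=[0.9,0.9,0.9,0.9,0.9,0.9,0.9,0.9])

```text
clock: 28.12
position: [0.4893, -0.0494, 0.3045]
ee_rot: [0.001, -0.059, 0.998, -0.0]
contact_force: [0.9, -1.1, -0.3]
width: 0.0771
gripper_force: 0.0
```

Call:
carry_out(linear=[[-0.0153,-0.06,0],[-0.0153,-0.06,0],[-0.0153,-0.06,0],[-0.0153,-0.06,0],[0,0,0],[0,0,0]], angular=[[0,0,0],[0,0,0],[0,0,0],[0,0,0],[0,0,0],[0,0,0]], hand=[0.9,0.9,0.9,0.9,0.9,0.9])

```text
clock: 28.62
position: [0.459, -0.1694, 0.3043]
ee_rot: [0.001, -0.057, 0.998, -0.0]
contact_force: [-1.2, -0.0, -0.2]
width: 0.0773
gripper_force: 0.0
```

```bash
python3 look.py
```

```text
t 28.62 pos [ 0.459  -0.1694  0.3043] yaw 1.6854 z [ 0.001 -0.    -1.   ] F [-1.2 -0.  -0.2] w 0.0773 g 0.0 q [-0.5   0.23  1.84  0.    1.07 -2.18]
yel [325.9 208.5] [ 293  176   66   63 3597] [ 0.4563 -0.1697  0.06  ] d/0.5 [-0.0055 -0.0006]
yel [ 79.8 280. ] [  49  256   71   46 1839] [ 0.537  -0.3545  0.06  ] d/0.5 [ 0.1558 -0.3701]
```

Call:
carry_out(linear=[[0,0,-0.0374],[0,0,-0.0374],[0,0,-0.0374],[0,0,-0.0374],[0,0,-0.0374],[0,0,-0.0374],[0,0,0],[0,0,0]], angular=[[0,0,0],[0,0,0],[0,0,0],[0,0,0],[0,0,0],[0,0,0],[0,0,0],[0,0,0]], hand=[0.9,0.9,0.9,0.9,0.9,0.9,0.4,0.1], force=35)

```text
clock: 29.33
position: [0.4593, -0.1668, 0.1911]
ee_rot: [-0.001, -0.06, 0.998, 0.001]
contact_force: [0.1, -0.4, -0.0]
width: 0.0547
gripper_force: 0.0
```

Call:
carry_out(linear=[[0,0,0],[0,0,0],[0,0,0],[0,0,0.02],[0,0,0.04],[0,0,0.055],[0,0,0.055],[0,0,0.055]], angular=[[0,0,0],[0,0,0],[0,0,0],[0,0,0],[0,0,0],[0,0,0],[0,0,0],[0,0,0]], hand=[0.1,0.1,0.1,0.1,0.1,0.1,0.1,0.1])

```text
clock: 30.0
position: [0.459, -0.168, 0.3058]
ee_rot: [0.0, -0.059, 0.998, -0.0]
contact_force: [0.1, 0.1, -2.0]
width: 0.0461
gripper_force: 36.2
```

Call:
carry_out(linear=[[0.002,0.055,0],[0.002,0.06,0],[0.002,0.06,0],[0.002,0.06,0],[0.002,0.06,0],[0.002,0.06,0],[0.002,0.06,0],[0.002,0.06,0]], angular=[[0,0,-0.05],[0,0,-0.05],[0,0,-0.05],[0,0,-0.05],[0,0,-0.05],[0,0,-0.05],[0,0,-0.05],[0,0,-0.05]], hand=[0.1,0.1,0.1,0.1,0.1,0.1,0.1,0.1])

```text
clock: 30.67
position: [0.4669, 0.0708, 0.3048]
ee_rot: [0.001, -0.043, 0.999, 0.0]
contact_force: [1.0, 0.7, -0.9]
width: 0.0458
gripper_force: 36.4
```

Call:
carry_out(linear=[[0.002,0.06,0],[0.002,0.06,0],[0.002,0.06,0],[0.002,0.04,0],[0,0.013,0],[0,0,0],[0,0,0]], angular=[[0,0,0],[0,0,0],[0,0,0],[0,0,0],[0,0,0],[0,0,0],[0,0,0]], hand=[0.1,0.1,0.1,0.1,0.1,0.1,0.1])

```text
clock: 31.25
position: [0.4711, 0.1856, 0.3043]
ee_rot: [0.0, -0.043, 0.999, -0.0]
contact_force: [0.2, 0.7, -1.8]
width: 0.0456
gripper_force: 36.4
```

Call:
carry_out(linear=[[0,0,-0.036],[0,0,-0.036],[0,0,-0.036],[0,0,-0.036],[0,0,-0.036],[0,0,-0.014],[0,0,-0.011],[0,0,-0.008]], angular=[[0,0,0],[0,0,0],[0,0,0],[0,0,0],[0,0,0],[0,0,0],[0,0,0],[0,0,0]], hand=[0.1,0.1,0.1,0.1,0.1,0.1,0.1,0.1])

```text
clock: 31.92
position: [0.4716, 0.1851, 0.1975]
ee_rot: [0.0, -0.042, 0.999, -0.0]
contact_force: [0.5, 0.5, -0.8]
width: 0.0454
gripper_force: 36.4
```

Call:
carry_out(linear=[[0,0,0],[0,0,0],[0,0,0],[0,0,0.03],[0,0,0.05],[0,0,0.06],[0,0,0.06],[0,0,0.01]], angular=[[0,0,0],[0,0,0],[0,0,0],[0,0,0],[0,0,0],[0,0,0],[0,0,0],[0,0,0]], hand=[0.1,0.75,0.75,0.75,0.75,0.75,0.75,0.75])

```text
clock: 32.58
position: [0.473, 0.1865, 0.3084]
ee_rot: [0.006, -0.043, 0.999, 0.001]
contact_force: [0.7, -0.1, 1.1]
width: 0.064
gripper_force: 0.0
```

Call:
carry_out(linear=[[0.0091,-0.0594,0],[0.0091,-0.0594,0],[0.0091,-0.0594,0],[0.0091,-0.0594,0],[0.0091,-0.0594,0],[0.0091,-0.0594,0],[0.0091,-0.0594,0],[0.0091,-0.0594,0]], angular=[[0,0,-0.98],[0,0,-0.98],[0,0,-0.98],[0,0,-0.98],[0,0,-0.98],[0,0,-0.98],[0,0,-0.98],[0,0,-0.98]], hand=[0.7,0.7,0.7,0.7,0.7,0.7,0.7,0.7])

```text
clock: 33.25
position: [0.5076, -0.0531, 0.303]
ee_rot: [0.001, 0.269, 0.963, 0.0]
contact_force: [1.0, 0.4, -0.6]
width: 0.0602
gripper_force: 0.0
```

Call:
carry_out(linear=[[0.0091,-0.0594,0],[0.0091,-0.0594,0],[0.0091,-0.0594,0],[0.0091,-0.0594,0],[0.0091,-0.0594,0],[0.0091,-0.0594,0],[0.0091,-0.0594,0],[0.0091,-0.0594,0]], angular=[[0,0,-0.98],[0,0,-0.98],[0,0,-0.98],[0,0,-0.98],[0,0,-0.98],[0,0,-0.98],[0,0,-0.98],[0,0,-0.98]], hand=[0.7,0.7,0.7,0.7,0.7,0.7,0.7,0.7])

```text
clock: 33.92
position: [0.5441, -0.2908, 0.3028]
ee_rot: [0.0, 0.553, 0.833, 0.0]
contact_force: [0.0, -0.2, -0.1]
width: 0.0596
gripper_force: 0.0
```

Call:
carry_out(linear=[[0,0,0],[0,0,0],[0,0,0],[0,0,0],[0,0,0],[0,0,0],[0,0,0]], angular=[[0,0,-0.98],[0,0,-0.98],[0,0,-0.98],[0,0,-0.98],[0,0,-0.98],[0,0,0],[0,0,0]], hand=[0.7,0.7,0.7,0.7,0.7,0.7,0.7])

```text
clock: 34.5
position: [0.5441, -0.2892, 0.3027]
ee_rot: [0.0, 0.703, 0.711, 0.0]
contact_force: [0.4, 0.5, -0.6]
width: 0.0597
gripper_force: 0.0
```

```bash
python3 look.py w9; python3 - <<'E'
from h import *
im=manip.get_image('top')
cv2.imwrite('pics/t9.png',im[:,:,::-1])
for nm,c in(('red',RED),('yel',YEL)):
    for b in blobs(im,*c,amin=70): print(nm,b[0].round(1),b[1],w('top',b[0],.06).round(4)) if b[0][0]>160 else 0
E
```

```text
t 34.5 pos [ 0.5441 -0.2892  0.3027] yaw 0.0124 z [ 0. -0. -1.] F [ 0.4  0.5 -0.6] w 0.0597 g 0.0 q [-0.6   0.41  1.57 -0.    1.17 -0.61]
red [365.5 191.7] [ 356  157   21   70 1261] [ 0.5704 -0.2757  0.06  ] d/0.5 [0.0527 0.0271]
red [327.6 206. ] [313 187  30  38 821] [ 0.5443 -0.2862  0.06  ] d/0.5 [0.0005 0.006 ]
yel [361.6 291.9] [353 264  19  58 974] [ 0.5712 -0.3544  0.06  ] d/0.5 [ 0.0543 -0.1303]
yel [330.2 300.5] [ 317  280   27   43 1015] [ 0.5474 -0.3622  0.06  ] d/0.5 [ 0.0067 -0.1458]
red [303.6 139.8] [283 127  42  27 896] [0.7951 0.0069 0.06  ]
red [340.1 150.6] [336 141  10  19 103] [ 0.7588 -0.1055  0.06  ]
red [199.3 239.3] [ 182  207   39   64 1741] [0.4964 0.3239 0.06  ]
red [398. 209.] [389 207  19   5  87] [ 0.5737 -0.276   0.06  ]
yel [244.4 234.2] [ 225  202   42   64 2105] [0.5081 0.1896 0.06  ]
```

View pics/w9.png

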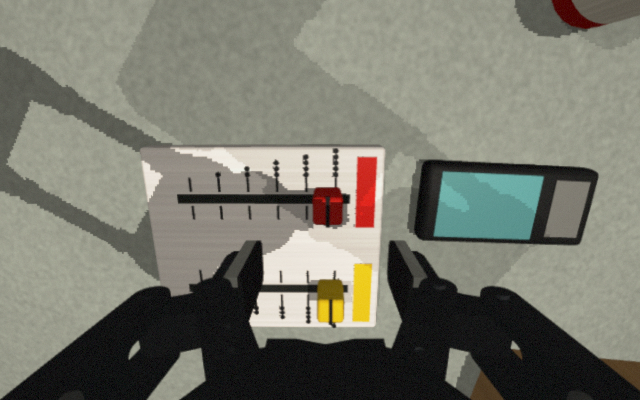

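The red knob is at (328,206) with its black line near column 328. The red ticks run from column about 190 to 336, and tick 5 is at 336. I'll get the tick world positions by code.

```bash
python3 - <<'E'
from h import *
from scipy.signal import find_peaks
st=state()
im=cv2.imread('pics/w9.png');g=cv2.cvtColor(im,cv2.COLOR_BGR2GRAY).astype(float)
def pk(r0,r1,c0,c1,pr=12):
    p=g[r0:r1,c0:c1].mean(0);p=cv2.medianBlur(p.astype(np.float32)[None],1)[0]
    bg=cv2.blur(p[None],(13,1))[0];i,_=find_peaks(bg-p,prominence=pr);
    out=[]
    for k in i:
        a=slice(max(k-2,0),k+3);ww=np.clip((bg-p)[a],0,None);out.append(c0+(np.arange(len(p))[a]*ww).sum()/ww.sum())
    return out
for nm,r0,r1,z in(('up',182,191,.02),('low',208,217,.02),('yup',272,281,.02),('ylow',298,306,.02)):
    for c in pk(r0,r1,170,350): print(nm,round(c,1),w('wrist',(c,(r0+r1)/2),z,st).round(4))
# knob line + blob top
for r0,r1,c0,c1,n in((210,222,316,342,'rl'),(305,318,320,345,'yl')):
    for c in pk(r0,r1,c0,c1,8): print(n,round(c,1),w('wrist',(c,(r0+r1)/2),.05,st).round(4))
E
```

```text
t 34.6 pos [ 0.5441 -0.2892  0.3026] yaw 0.0119 z [ 0. -0. -1.] F [-0.4 -0.1  0.3] w 0.0599 g 0.0 q [-0.6   0.41  1.57  0.    1.17 -0.61]
up 189.9 [ 0.431 -0.283  0.02 ]
up 207.3 [ 0.4456 -0.2829  0.02  ]
up 218.5 [ 0.4549 -0.2828  0.02  ]
up 235.0 [ 0.4685 -0.2826  0.02  ]
up 247.6 [ 0.479  -0.2825  0.02  ]
up 267.5 [ 0.4953 -0.2823  0.02  ]
up 276.7 [ 0.5029 -0.2822  0.02  ]
up 293.0 [ 0.5163 -0.2821  0.02  ]
up 306.0 [ 0.5269 -0.282   0.02  ]
up 317.2 [ 0.5361 -0.2819  0.02  ]
up 335.5 [ 0.551  -0.2817  0.02  ]
low 192.8 [ 0.4312 -0.3056  0.02  ]
low 207.3 [ 0.4435 -0.3054  0.02  ]
low 220.9 [ 0.4552 -0.3052  0.02  ]
low 232.0 [ 0.4645 -0.3051  0.02  ]
low 249.2 [ 0.4791 -0.3049  0.02  ]
low 261.4 [ 0.4894 -0.3048  0.02  ]
low 277.6 [ 0.503  -0.3046  0.02  ]
low 295.8 [ 0.5183 -0.3045  0.02  ]
low 306.2 [ 0.527  -0.3043  0.02  ]
low 314.6 [ 0.534  -0.3043  0.02  ]
low 327.4 [ 0.5448 -0.3041  0.02  ]
low 340.4 [ 0.5556 -0.304   0.02  ]
yup 200.6 [ 0.4317 -0.366   0.02  ]
yup nan [nan nan nan]
yup 216.3 [ 0.446  -0.3657  0.02  ]
yup 240.1 [ 0.4676 -0.3653  0.02  ]
yup 260.6 [ 0.486  -0.3649  0.02  ]
yup 272.0 [ 0.4962 -0.3648  0.02  ]
yup 280.5 [ 0.5037 -0.3647  0.02  ]
yup 292.7 [ 0.5146 -0.3645  0.02  ]
yup 307.2 [ 0.5276 -0.3643  0.02  ]
yup 321.7 [ 0.5405 -0.3642  0.02  ]
yup 334.1 [ 0.5515 -0.364   0.02  ]
ylow 254.4 [ 0.479  -0.3913  0.02  ]
ylow 265.9 [ 0.4896 -0.3911  0.02  ]
ylow 281.6 [ 0.504  -0.3909  0.02  ]
ylow 292.0 [ 0.5135 -0.3907  0.02  ]
ylow 307.8 [ 0.528  -0.3905  0.02  ]
ylow 317.9 [ 0.5373 -0.3904  0.02  ]
ylow 330.3 [ 0.5486 -0.3903  0.02  ]
ylow 342.6 [ 0.5598 -0.3902  0.02  ]
rl 327.3 [ 0.5444 -0.297   0.05  ]
yl 330.3 [ 0.5479 -0.3791  0.05  ]
yl 342.8 [ 0.5581 -0.379   0.05  ]<stdin>:10: RuntimeWarning: invalid value encountered in scalar divide
```

Ticks are 24 mm apart: red tick 0 is at x = 0.431 and tick 3 at 0.503, and the yellow ticks have the same x. The red knob line is at x ≈ 0.5445, so it must move −41.5 mm.

Call:
carry_out(linear=[[0,-0.0038,-0.034],[0,-0.0038,-0.034],[0,0,-0.034],[0,0,-0.034],[0,0,-0.034],[0,0,-0.031],[0,0,0],[0,0,0]], angular=[[0,0,0],[0,0,0],[0,0,0],[0,0,0],[0,0,0],[0,0,0],[0,0,0],[0,0,0]], hand=[0.7,0.7,0.7,0.7,0.7,0.7,0.7,0.4], force=20)

```text
clock: 35.27
position: [0.5439, -0.2929, 0.2014]
ee_rot: [-0.001, 0.703, 0.711, -0.0]
contact_force: [0.5, -0.7, 0.6]
width: 0.0489
gripper_force: 0.0
```

Call:
carry_out(linear=[[0,0,0],[0,0,0],[0,0,0],[0,0,0],[0,0,0],[0,0,0]], angular=[[0,0,0],[0,0,0],[0,0,0],[0,0,0],[0,0,0],[0,0,0]], hand=[0.2,0.1,0.1,0.1,0.1,0.1])

```text
clock: 35.77
position: [0.5447, -0.2934, 0.2034]
ee_rot: [0.001, 0.703, 0.711, 0.0]
contact_force: [1.2, 0.4, 5.4]
width: 0.0212
gripper_force: 23.8
```

Call:
carry_out(linear=[[-0.0138,0,0.002],[-0.0138,0,0],[-0.0138,0,0],[-0.0138,0,0],[-0.0138,0,0],[-0.0138,0,0],[0,0,0],[0,0,0]], angular=[[0,0,0],[0,0,0],[0,0,0],[0,0,0],[0,0,0],[0,0,0],[0,0,0],[0,0,0]], hand=[0.1,0.1,0.1,0.1,0.1,0.1,0.1,0.1])

```text
clock: 36.43
position: [0.5017, -0.2938, 0.2034]
ee_rot: [0.0, 0.703, 0.711, -0.001]
contact_force: [-1.1, -4.8, 4.7]
width: 0.0215
gripper_force: 23.7
```

Call:
carry_out(linear=[[0,0,0],[0,0,0],[0,0,0]], angular=[[0,0,0],[0,0,0],[0,0,0]], hand=[0.1,0.1,0.1])

```text
clock: 36.68
position: [0.5021, -0.2938, 0.2034]
ee_rot: [0.0, 0.703, 0.711, -0.001]
contact_force: [-1.4, -4.8, 4.7]
width: 0.0212
gripper_force: 23.7
```

Call:
carry_out(linear=[[0,0,0],[0,0,0],[0,0,0],[0,0,0.03],[0,0,0.05],[0,0,0.06],[0,0,0.06],[0,0,0]], angular=[[0,0,0],[0,0,0],[0,0,0],[0,0,0],[0,0,0],[0,0,0],[0,0,0],[0,0,0]], hand=[0.3,0.7,0.7,0.7,0.7,0.7,0.7,0.7])

```text
clock: 37.35
position: [0.5042, -0.2936, 0.3084]
ee_rot: [0.005, 0.703, 0.711, 0.001]
contact_force: [0.8, 0.1, 0.3]
width: 0.0597
gripper_force: 0.0
```

Call:
carry_out(linear=[[0.005,-0.05,0],[0,0,0],[0,0,0]], angular=[[0,0,0],[0,0,0],[0,0,0]], hand=[0.7,0.7,0.7])

```text
clock: 37.6
position: [0.505, -0.3182, 0.3023]
ee_rot: [-0.001, 0.704, 0.71, 0.0]
contact_force: [-0.3, 0.7, -0.5]
width: 0.0598
gripper_force: 0.0
```

```bash
python3 look.py w10;python3 - <<'E'
import cv2
im=cv2.imread('pics/w10.png')[100:300,150:410];cv2.imwrite('pics/w10c.png',cv2.resize(im,(780,600),interpolation=cv2.INTER_CUBIC))
E
```

```text
t 37.6 pos [ 0.505  -0.3182  0.3023] yaw 0.0092 z [-0.001  0.002 -1.   ] F [-0.3  0.7 -0.5] w 0.0598 g 0.0 q [-0.68  0.38  1.61  0.    1.15 -0.69]
red [415.9 157.4] [ 405  121   23   74 1378] [ 0.564  -0.2801  0.06  ] d/0.5 [0.118  0.0763]
red [329.2 170.3] [323 153  14  34 424] [ 0.5058 -0.2895  0.06  ] d/0.5 [0.0015 0.0576]
red [312.7 171.3] [306 156  14  31 405] [ 0.4946 -0.2902  0.06  ] d/0.5 [-0.0209  0.056 ]
yel [375.9 270. ] [364 251  27  42 824] [ 0.5414 -0.3641  0.06  ] d/0.5 [ 0.0727 -0.0918]
```

View pics/w10c.png

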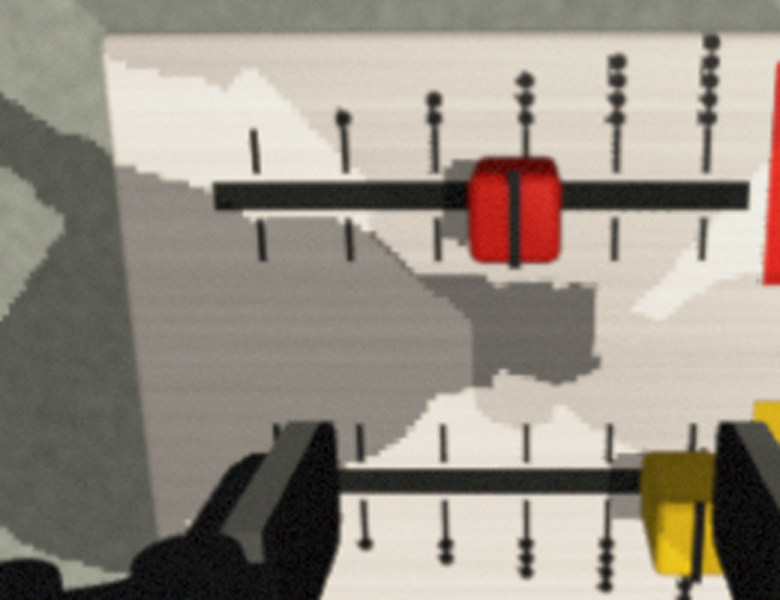

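The red knob's line is at crop (514,218) and tick 3 is at crop column 526. The yellow knob's line is at about (698,540). I'll convert these to world positions, allowing for height.

```bash
python3 - <<'E'
from h import *
s=state();f=lambda x,y:(x/3+150-.33,y/3+100-.33)
for n,p,z in(('rline',(514,215),.056),('rl-far',(515,178),.056),('rl-near',(514,262),.056),('t2u',(434.5,150),.02),('t3u',(526,140),.02),('t4u',(617,150),.02),('t2l',(438,240),.02),('t4l',(615,240),.02),('t5l',(703,240),.02),('yline',(700,520),.056),('y2',(444,440),.02),('y3',(526.5,440),.02),('y2l',(446,520),.02),('y5',(692,440),.02)): print(n,w('wrist',f(*p),z,s).round(4))
E
```

```text
t 37.65 pos [ 0.5048 -0.3176  0.302 ] yaw 0.0096 z [-0.002  0.002 -1.   ] F [-0.9  0.1 -0.6] w 0.0596 g 0.0 q [-0.68  0.38  1.61  0.    1.15 -0.69]
rline [ 0.4998 -0.2901  0.056 ]
rl-far [ 0.4999 -0.2816  0.056 ]
rl-near [ 0.4998 -0.3012  0.056 ]
t2u [ 0.4782 -0.2796  0.02  ]
t3u [ 0.5023 -0.2767  0.02  ]
t4u [ 0.5264 -0.2791  0.02  ]
t2l [ 0.4788 -0.3039  0.02  ]
t4l [ 0.5267 -0.3034  0.02  ]
t5l [ 0.5505 -0.3031  0.02  ]
yline [ 0.5473 -0.3678  0.056 ]
y2 [ 0.4796 -0.3625  0.02  ]
y3 [ 0.5033 -0.3622  0.02  ]
y2l [ 0.4798 -0.3881  0.02  ]
y5 [ 0.5509 -0.3618  0.02  ]
```

The red knob is 2.7 mm short of tick 3, so I'll regrip and nudge it. The grip centre sits about 2 mm toward −x of the tool.

Call:
carry_out(linear=[[0,0.048,0],[0,0,-0.034],[0,0,-0.034],[0,0,-0.034],[0,0,-0.034],[0,0,-0.034],[0,0,-0.025],[0,0,0]], angular=[[0,0,0],[0,0,0],[0,0,0],[0,0,0],[0,0,0],[0,0,0],[0,0,0],[0,0,0]], hand=[0.7,0.7,0.7,0.7,0.7,0.7,0.7,0.6])

```text
clock: 38.32
position: [0.5037, -0.2922, 0.2021]
ee_rot: [-0.004, 0.703, 0.711, -0.0]
contact_force: [-0.1, 0.5, -0.0]
width: 0.052
gripper_force: 0.0
```

Call:
carry_out(linear=[[0,0,0],[0,0,0],[0,0,0],[0,0,0],[0,0,0],[0,0,0]], angular=[[0,0,0],[0,0,0],[0,0,0],[0,0,0],[0,0,0],[0,0,0]], hand=[0.4,0.2,0.1,0.1,0.1,0.1])

```text
clock: 38.82
position: [0.5052, -0.2939, 0.2062]
ee_rot: [0.0, 0.704, 0.711, 0.0]
contact_force: [-1.5, 1.9, 3.9]
width: 0.0216
gripper_force: 24.0
```

```bash
cat > knob.py <<'E'
from h import *
import sys
s=state();im=manip.get_image('wrist');hsv=cv2.cvtColor(im,cv2.COLOR_RGB2HSV);g=im.max(2).astype(float)
for nm,(lo,hi),y in(('red',RED,-.2935),('yel',YEL,-.3775)):
    best=None
    for x in np.arange(.42,.57,.0005):   # dark line between two coloured halves
        row=[]
        for dy in(-.006,-.003,0,.003,.006):
            c,r=proj('wrist',[x,y+dy,.056],s).round().astype(int)
            if not(4<r<396 and 10<c<630):continue
            seg=im[r,c-7:c+8].astype(float);b=seg[:,2]
            sat=(seg.max(1)-seg.min(1));row.append(min(sat[2:5].mean(),sat[10:13].mean())-sat[6:9].mean())
        v=np.mean(row) if row else -1
        if best is None or v>best[0]: best=(v,x)
    print(nm,'line x',round(best[1],4),'score',round(best[0],1))
E
python3 knob.py
```

```text
t 38.82 pos [ 0.5052 -0.2939  0.2062] yaw 0.0101 z [ 0.  0. -1.] F [-1.5  1.9  3.9] w 0.0216 g 24.0 q [-0.65  0.46  1.76  0.    0.92 -0.66]
red line x 0.5035 score 63.8
yel line x 0.42 score -1
```

Call:
carry_out(linear=[[0,0,0],[0,0,0],[0,0,0],[0,0,0.03],[0,0,0.05],[0,0,0.06],[0,0,0.06],[0,0,0]], angular=[[0,0,0],[0,0,0],[0,0,0],[0,0,0],[0,0,0],[0,0,0],[0,0,0],[0,0,0]], hand=[0.2,0.4,0.7,0.7,0.7,0.7,0.7,0.7])

```text
clock: 39.53
position: [0.5071, -0.2957, 0.3116]
ee_rot: [0.006, 0.703, 0.711, 0.001]
contact_force: [0.9, -0.4, 1.5]
width: 0.0597
gripper_force: 0.0
```

Call:
carry_out(linear=[[0,-0.05,0],[0,0,0],[0,0,0]], angular=[[0,0,0],[0,0,0],[0,0,0]], hand=[0.7,0.7,0.7])

```text
clock: 39.78
position: [0.5052, -0.3201, 0.3052]
ee_rot: [0.0, 0.704, 0.71, -0.0]
contact_force: [0.0, -0.3, -0.9]
width: 0.0599
gripper_force: 0.0
```

```bash
python3 knob.py
```

```text
t 39.78 pos [ 0.5052 -0.3201  0.3052] yaw 0.0089 z [ 0.    -0.001 -1.   ] F [ 0.  -0.3 -0.9] w 0.0599 g 0.0 q [-0.68  0.38  1.61 -0.    1.15 -0.69]
red line x 0.5035 score 142.4
yel line x 0.5475 score 147.2
```

Call:
carry_out(linear=[[0.044,-0.0575,0],[0.044,-0.0575,0],[0,0,-0.034],[0,0,-0.034],[0,0,-0.034],[0,0,-0.034],[0,0,-0.034],[0,0,-0.031]], angular=[[0,0,0],[0,0,0],[0,0,0],[0,0,0],[0,0,0],[0,0,0],[0,0,0],[0,0,0]], hand=[0.7,0.7,0.7,0.7,0.7,0.7,0.7,0.7])

```text
clock: 40.5
position: [0.549, -0.3756, 0.2031]
ee_rot: [-0.001, 0.703, 0.711, 0.0]
contact_force: [-0.4, 0.9, 0.6]
width: 0.06
gripper_force: 0.0
```

Call:
carry_out(linear=[[0,0,0],[0,0,0],[0,0,0],[0,0,0],[0,0,0],[0,0,0],[0,0,0],[0,0,0]], angular=[[0,0,0],[0,0,0],[0,0,0],[0,0,0],[0,0,0],[0,0,0],[0,0,0],[0,0,0]], hand=[0.6,0.4,0.2,0.1,0.1,0.1,0.1,0.1])

```text
clock: 41.17
position: [0.5496, -0.3766, 0.206]
ee_rot: [0.001, 0.703, 0.711, 0.0]
contact_force: [-0.2, 1.2, 3.7]
width: 0.0219
gripper_force: 24.4
```

```bash
python3 knob.py
```

```text
t 41.17 pos [ 0.5496 -0.3766  0.206 ] yaw 0.0102 z [ 0.002 -0.001 -1.   ] F [-0.2  1.2  3.7] w 0.0219 g 24.4 q [-0.71  0.56  1.56  0.    1.02 -0.72]
red line x 0.504 score 53.3
yel line x 0.548 score 56.1
```

Call:
carry_out(linear=[[-0.017,0,0],[-0.017,0,0],[-0.017,0,0],[-0.017,0,0],[-0.017,0,0],[-0.017,0,0],[-0.017,0,0],[-0.017,0,0]], angular=[[0,0,0],[0,0,0],[0,0,0],[0,0,0],[0,0,0],[0,0,0],[0,0,0],[0,0,0]], hand=[0.1,0.1,0.1,0.1,0.1,0.1,0.1,0.1])

```text
clock: 41.88
position: [0.4806, -0.3771, 0.206]
ee_rot: [0.001, 0.704, 0.711, -0.0]
contact_force: [2.3, 0.1, 4.6]
width: 0.0214
gripper_force: 24.7
```

Call:
carry_out(linear=[[0,0,0],[0,0,0],[0,0,0]], angular=[[0,0,0],[0,0,0],[0,0,0]], hand=[0.1,0.1,0.1])

```text
clock: 42.13
position: [0.4799, -0.3772, 0.206]
ee_rot: [0.0, 0.703, 0.711, -0.001]
contact_force: [-1.3, -0.9, 6.4]
width: 0.022
gripper_force: 25.0
```

```bash
python3 knob.py
```

```text
t 42.13 pos [ 0.4799 -0.3772  0.206 ] yaw 0.0104 z [-0.001 -0.002 -1.   ] F [-1.3 -0.9  6.4] w 0.022 g 25.0 q [-0.78  0.49  1.7  -0.    0.95 -0.79]
red line x 0.5035 score 49.0
yel line x 0.478 score 50.4
```

Nudge +1 mm, then release, lift and measure.

Call:
carry_out(linear=[[0.003,0,0],[0,0,0],[0,0,0],[0,0,0],[0,0,0.03],[0,0,0.05],[0,0,0.06],[0,0,0.06]], angular=[[0,0,0],[0,0,0],[0,0,0],[0,0,0],[0,0,0],[0,0,0],[0,0,0],[0,0,0]], hand=[0.1,0.1,0.4,0.7,0.7,0.7,0.7,0.7])

```text
clock: 42.85
position: [0.4819, -0.3762, 0.3047]
ee_rot: [-0.002, 0.703, 0.711, -0.0]
contact_force: [1.0, -1.5, -0.7]
width: 0.0599
gripper_force: 0.0
```

Call:
carry_out(linear=[[0.03,-0.05,0],[0,-0.05,0],[0,0,0],[0,0,0],[0,0,0]], angular=[[0,0,0],[0,0,0],[0,0,0],[0,0,0],[0,0,0]], hand=[0.7,0.7,0.7,0.7,0.7])

```text
clock: 43.27
position: [0.497, -0.4261, 0.3038]
ee_rot: [-0.002, 0.704, 0.711, 0.0]
contact_force: [1.0, -0.3, 0.9]
width: 0.06
gripper_force: 0.0
```

```bash
python3 knob.py; python3 look.py w11;python3 - <<'E'
from h import *
from scipy.signal import find_peaks
s=state();im=cv2.imread('pics/w11.png');g=cv2.cvtColor(im,cv2.COLOR_BGR2GRAY).astype(float)
for nm,y in(('r up',-.280),('r low',-.305),('y up',-.364),('y low',-.389)):
    xs=np.arange(.42,.565,.0004);v=np.array([np.mean([cv2.getRectSubPix(g.astype(np.float32),(1,1),tuple(map(float,proj('wrist',[x,y+d,.02],s))))[0,0] for d in(-.001,0,.001)]) for x in xs])
    i,_=find_peaks(-v,prominence=25);print(nm,xs[i].round(4))
top=manip.get_image('top')[120:280,160:450,::-1];sc=im[60:310,120:480]
o=np.vstack([cv2.resize(top,(580,320)),cv2.resize(im[100:320,150:560],(580,280))]);cv2.imwrite('pics/f.png',o)
E
```

```text
t 43.27 pos [ 0.497  -0.4261  0.3038] yaw 0.0098 z [-0.002  0.003 -1.   ] F [ 1.  -0.3  0.9] w 0.06 g 0.0 q [-0.81  0.46  1.47  0.    1.21 -0.82]
red line x 0.5035 score 142.5
yel line x 0.48 score 153.5
t 43.32 pos [ 0.4971 -0.4258  0.304 ] yaw 0.0102 z [-0.002  0.002 -1.   ] F [-0.1  0.1 -0.2] w 0.0598 g 0.0 q [-0.81  0.46  1.47  0.    1.21 -0.82]
t 43.32 pos [ 0.4971 -0.4258  0.304 ] yaw 0.0102 z [-0.002  0.002 -1.   ] F [-0.1  0.1 -0.2] w 0.0598 g 0.0 q [-0.81  0.46  1.47  0.    1.21 -0.82]Traceback (most recent call last):
  File "look.py", line 3, in <module>
    s=state();im=manip.get_image('wrist')
                 ~~~~~~~~~~~~~~~^^^^^^^^^
ValueError: time passes only in moves, steps and waits
[ WARN:0@0.721] global loadsave.cpp:275 findDecoder imread_('pics/w11.png'): can't open/read file: check file path/integrity
Traceback (most recent call last):
cv2.error: OpenCV(4.12.0) /io/opencv/modules/imgproc/src/color.cpp:199: error: (-215:Assertion failed) !_src.empty() in function 'cvtColor'
```

Call:
carry_out(linear=[[0,0,0],[0,0,0]], angular=[[0,0,0],[0,0,0]], hand=[0.7,0.7])

```text
clock: 43.48
position: [0.4975, -0.4258, 0.3047]
ee_rot: [-0.001, 0.703, 0.711, 0.0]
contact_force: [-0.4, -0.3, -1.2]
width: 0.0598
gripper_force: 0.0
```

```bash
python3 - <<'E'
from h import *
from scipy.signal import find_peaks
s=state();im=manip.get_image('wrist')[:,:,::-1].copy();g=cv2.cvtColor(im,cv2.COLOR_BGR2GRAY).astype(np.float32)
for nm,y in(('r up',-.280),('r low',-.305),('y up',-.364),('y low',-.389)):
    xs=np.arange(.42,.565,.0004);v=np.array([np.mean([cv2.getRectSubPix(g,(1,1),tuple(map(float,proj('wrist',[x,y+d,.02],s))))[0,0] for d in(-.001,0,.001)]) for x in xs])
    i,_=find_peaks(-v,prominence=25);print(nm,xs[i].round(4))
cv2.imwrite('pics/w11.png',im)
top=manip.get_image('top')[120:280,160:450,::-1]
cv2.imwrite('pics/f.png',np.vstack([cv2.resize(top,(580,320)),cv2.resize(im[60:280,150:560],(580,280))]))
E
```

```text
t 43.48 pos [ 0.4975 -0.4258  0.3047] yaw 0.0108 z [-0.001  0.001 -1.   ] F [-0.4 -0.3 -1.2] w 0.0598 g 0.0 q [-0.81  0.46  1.47  0.    1.21 -0.82]
r up [0.4312 0.4552 0.4788 0.4936 0.5048 0.5268 0.5508]
r low [0.4308 0.4552 0.4788 0.4952 0.5032 0.5268 0.5508]Traceback (most recent call last):
  File "<stdin>", line 5, in <module>
  File "h.py", line 17, in proj
    p=manip.camera_params(n);P=np.asarray(P,float)
ValueError: time passes only in moves, steps and waits
```

Call:
carry_out(linear=[[0,0,0],[0,0,0]], angular=[[0,0,0],[0,0,0]], hand=[0.7,0.7])

```text
clock: 43.7
position: [0.4978, -0.4262, 0.3051]
ee_rot: [0.0, 0.703, 0.711, 0.0]
contact_force: [-0.7, 0.1, 0.2]
width: 0.0594
gripper_force: 0.0
```

```bash
sed -i 's/manip.camera_params(n)/cam(n)/; 3a import functools\ncam=functools.lru_cache(None)(lambda n:manip.camera_params(n))' h.py; python3 - <<'E'
from h import *
from scipy.signal import find_peaks
s=state();im=manip.get_image('wrist')[:,:,::-1].copy();g=cv2.cvtColor(im,cv2.COLOR_BGR2GRAY).astype(np.float32)
top=manip.get_image('top')[120:280,160:450,::-1]
cv2.imwrite('pics/w11.png',im)
cv2.imwrite('pics/f.png',np.vstack([cv2.resize(top,(580,320)),cv2.resize(im[60:280,150:560],(580,280))]))
for nm,y in(('y up',-.364),('y low',-.389)):
    xs=np.arange(.42,.565,.0004);v=np.array([np.mean([cv2.getRectSubPix(g,(1,1),tuple(map(float,proj('wrist',[x,y+d,.02],s))))[0,0] for d in(-.001,0,.001)]) for x in xs])
    i,_=find_peaks(-v,prominence=25);print(nm,xs[i].round(4))
E
python3 knob.py
```

```text
t 43.7 pos [ 0.4978 -0.4262  0.3051] yaw 0.0107 z [ 0.  0. -1.] F [-0.7  0.1  0.2] w 0.0594 g 0.0 q [-0.81  0.46  1.47  0.    1.21 -0.82]
y up [0.432  0.4556 0.48   0.5036 0.5276 0.5516]
y low [0.432  0.456  0.4776 0.504  0.528  0.552 ]
t 43.8 pos [ 0.4978 -0.4264  0.3051] yaw 0.0105 z [ 0. -0. -1.] F [-0.5  0.3 -0.1] w 0.0598 g 0.0 q [-0.81  0.46  1.47  0.    1.21 -0.82]
red line x 0.5035 score 140.3
yel line x 0.48 score 155.5
```

View pics/f.png

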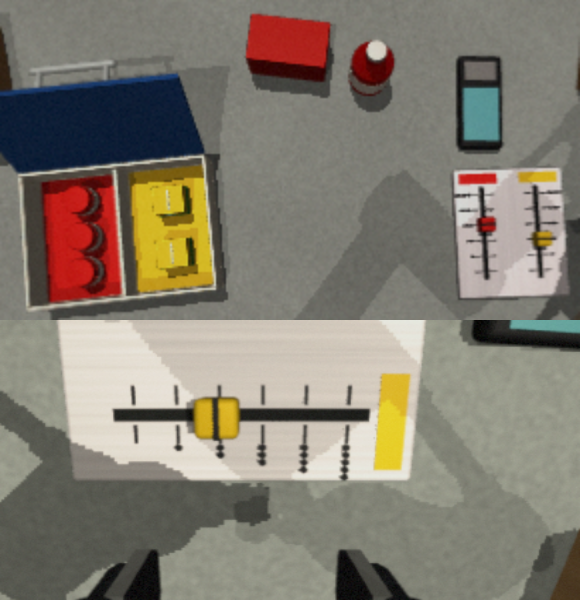

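The final view shows three jars in the red bay and two cartons in the yellow bay, with the lid back and the bystanders unmoved. The yellow slider is on tick 2 (0.480 against 0.480) and the red one on tick 3 (0.5035 against 0.503), so I'm handing in.

```bash
python3 -c "
from rig import manip
print(manip.sign_off())"
```

```text
the job is handed in; nothing more can be done
None
```

The job is handed in: the lid rests open on its stop, three jars stand in the red bay and two tea cartons in the yellow bay, and the sliders are at red 3 and yellow 2.

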